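Pack heat sinks, latch the case and scan it

ROBOT

A 6-joint arm with a two-finger parallel gripper is mounted at the origin on the work surface. World frame = base frame: x ahead of the robot, y to its left, z up, the work surface at z = 0. Lengths are in m, angles in rad, forces in N, time in s.
With the tool pointing down it reaches from about 0.25 to 0.725 m from the base axis. Payload 4 kg.
Tool frame: the origin (TCP) lies on the centre line of the jaws, within the pads' length; the fingertips stand 14 mm ahead of it and the grasp point (between the pads) lies 5 mm behind it; z points along the fingers, x is the direction in which the jaws open and shut, and the axes are right-handed (so a half turn about z gives the same grasp; the last joint's range is limited). The gripper opens to 85 mm and grips with 20 to 120 N. Pads are 22 mm wide; open, the fingers measure 114 mm over their backs; the gripper's body (76 mm by 85 mm) begins 54 mm behind the grasp point. The pads swing forward as they close: fully open they stand 13 mm farther back than shut.
Start: joints at [1.153, 0.241, 0.005, 1.335, 0, 1.571], TCP at [0.203, 0.457, 0.245] pointing down, gripper open.
Joint ranges: [-2.72, 2.72], [-1.05, 1.87], [-1.09, 1.28], [-1.99, 2.15], [-1.42, 1.44], [-3.14, 3.14]. Speed limits (rad/s): [2.79, 2.79, 3.14, 3.14, 3.14, 3.14].

INTERFACE

Orientations are given as a unit quaternion [x, y, z, w].
In Python, from workcell import bot gives the robot as it stands.
- The arm moves only by the tool play_rows, never from a script. Its argument "motion" is a list of rows, each an object with "fingers": the closure, from -1 (fully open) to 1 (shut), so that 0 is half open; "translation": the shift along the tool's x, y, z in cm, a list of three; "roll": the turn about the tool's z in degrees. A call has 1 to 20 rows; each row is the pose to reach, as a shift and turn from the pose commanded when the call began, along the tool's axes at that moment; what a row does not reach only later rows make up. A row lasts 1/12 s, in which the tool goes at most 41.7 mm and 7.16 degrees, less where a joint would pass 70% of its speed; a pose out of reach is approached as far as the arm can. A call with a gripper value outside its range is refused whole. The fingers move at their own pace and stop on an object; the grip force is fixed at half the most. Time passes only in rows, so rows that repeat a pose let the fingers close. It gives the time, the measured TCP pose, the force and the opening at its end, in the units of the state.
- bot.get_obs(): the state, without advancing time (a new reading comes with each control period).
- bot.camera(name): name is "scene" or "top" or "wrist"; returns a dict with "pixels" (420x560x3 uint8, red, green, blue), "intrinsics" (3x3 intrinsics, pixels), "world_to_cam" (4x4, takes a point from world to camera coordinates). Camera axes: x right, y down, z forward; pixel columns grow to the right and rows downward; lengths in m; the calibration is good to about 2 mm. The wrist camera is an equidistant fisheye: a pixel r from the principal point sees the ray r / f radians off the axis. A picture is of the moment at which its call begins. There is no depth.
- bot.job_done(): hands the job in, once; it reports no verdict.
The state is a dict: "clock": time; "joint_pos": joint angles; "joint_vel": joint speeds; "tau": joint torques, N m; "eef_pos": TCP position; "tool_rot": TCP orientation; "ft_force": force on the tool from outside, world axes, zero at the start; "ft_torque": the same for the moment, N m; "grip_width": finger opening in m.
Only numpy, scipy, OpenCV 4.12 (cv2) and the standard library are available. Lean on these libraries where they do the work, as an engineer would, in place of code of your own. Each camera call takes 0.05 s, during which the arm holds its last target. There are 200 camera calls.

TASK

Put every good heat sink in the parts case and put the odd ones (cut short, or with part of the fins broken away) in the red reject bin. Then shut the lid, swing the wire bail over the steel keeper on the lid so that its bar drops behind it, and press the yellow lever back and down past centre until it lies flat, with the bar held under the keeper. Last, pick up the barcode scanner and hold it up still for about two seconds, level and pointing square at the middle of the barcode label from about 8 cm, then lay it back on its blue pad, lengthwise, and leave the other things on the bench alone.

Things in the scene. Friction and masses are not known exactly. Their poses are not given: they have to be found in the camera images.
- case: Grey case, fixed, compartment 150 mm (its x) by 260 mm (its y), walls 5 mm, floor top at 5 mm, rim at 65 mm. Origin: centre of the compartment's underside; x points to the hinge at the back (to the robot's left, within 12 degrees), z up. On its front (-x) a blue latch ledge from x = -75 to -175 mm, 130 mm wide, 60 mm high.
- lid (a joint): Angle of the blue lid (rad): 0 shut, grows as it opens up and back (1.95 at most). Stiff hinge along the case's y: it stays where it is left and is moved with about 4 N at its free edge. Plate 150 mm by 260 mm, 12 mm thick.
- lid_hinge (a point): Point on the lid's hinge line, middle of the case's back, at the level of the lid's underside.
- keeper (a point): Where the centre of the bail's bar belongs, 14 mm above the shut lid's outer face, just behind (case +x of) the steel keeper: a 20 mm wide upright with a lip 10 mm above this point that reaches back as far as this point. Under the bar lies a dark base plate, 7 mm high and 100 mm wide. Axes parallel to the case's when shut.
- lever (a joint): Angle of the yellow latch lever (rad) about the latch pivot, axis along the case's y: 0 flat towards the front (closed), pi/2 upright, more leans to the lid; 2.1 at most. Stays where left. With the bail hooked it takes about 4 N near its tip from 0.9 down; past centre (about 0.2) it is drawn to 0.
- latch_pivot (a point): Fixed pivot of the lever on the ledge, 85 mm above the bench.
- lever_tip (a point): Free end of the lever, 64 mm from the latch pivot, on the face that is on top when the lever is flat. The lever is a 24 mm wide, 7 mm thick plate.
- bail_pivot (a point): Axis of the bail on the lever, 16 mm from the latch pivot; it moves with the lever. With the lever standing up it lies nearer the lid, so the bail is slack; pressing the lever down draws it forward about 15 mm.
- bail_bar (a point): Middle of the bail's steel cross bar, 10 mm thick, 96 mm long along the case's y, on two wire arms at its ends, 85.5 mm from the bail pivot (springs up to 6 mm longer). Near upright it stays where left, lower down it drops by itself; starts tipped back over the ledge and goes over the lever (which passes through the loop) down to the lid. 30 mm off its middle it is free for fingers all the way, clear of lever and keeper.
- label (a point): Middle of the white barcode label, 84 mm wide and 48 mm high, on the upright front face of the ledge, 31 mm above the bench. It looks towards the case's -x.
- sink1: Good aluminium finned heat sink lying fins up, 32 mm wide and 28 mm high; origin at the centre of its underside, x along its length, z up. 90 mm long, fins over its full length. May be absent.
- sink2: Good aluminium finned heat sink lying fins up, 32 mm wide and 28 mm high; origin at the centre of its underside, x along its length, z up. 90 mm long, fins over its full length. May be absent.
- sink3: Good aluminium finned heat sink lying fins up, 32 mm wide and 28 mm high; origin at the centre of its underside, x along its length, z up. 90 mm long, fins over its full length. May be absent.
- short: Odd piece, cut short: aluminium finned heat sink lying fins up, 32 mm wide and 28 mm high; origin at the centre of its underside, x along its length, z up. Only 55 mm long. May be absent.
- broken: Odd piece, fins broken away over half its length: aluminium finned heat sink lying fins up, 32 mm wide and 28 mm high; origin at the centre of its underside, x along its length, z up. 90 mm long; fins only from x = -45 to -3 mm, the rest is the bare 6 mm base. May be absent.
- reject_bin: Red open bin, fixed, 150 mm (x) by 170 mm (y), 45 mm high, walls 4 mm; origin at the centre of its underside.
- pad: Blue rest pad of the scanner, fixed, 75 mm (x) by 165 mm (y), 4 mm thick; origin at the centre of its underside.
- scanner: Hand scanner lying flat, 130 mm long: black grip 34 mm wide and 30 mm high from x = -65 to 30 mm, yellow head 50 mm wide and 32 mm high from x = 30 to 65 mm. Origin at the centre of its underside; x points out of the red window (at x = 65 mm, 16 mm above the underside), z up.
- driver: Bystander, leave alone: screwdriver; origin at its underside's centre.
- spool: Bystander, leave alone: 60 mm solder spool; origin at its underside's centre.
- jar: Bystander, leave alone: 75 mm amber jar; origin at its underside's centre.
- mug: Bystander, leave alone: white mug; origin at its underside's centre.
- meter: Bystander, leave alone: orange multimeter, 150 mm; origin at its underside's centre.
- board: Bystander, leave alone: blue circuit board, 120 mm; origin at its underside's centre.
Things that resemble listed ones, but are neither listed nor needed, are in the scene too. What is shaped like the short but orange is not meant.

How it is judged:
By the outcome, as a careful person would: the job done as asked, in the order asked, and still so for the second after the job is handed in, with the robot touching nothing.
Of sink1, sink2, sink3 only 2 to 3 are there at a start; the rules pass over those that are not, and their reading is None.
Of short, broken only 1 to 2 are there at a start; the rules pass over those that are not, and their reading is None.
At some moment in a run one of sink1, sink2, sink3, short, broken, scanner may be knocked a few centimetres aside while the robot is not near it.
Once in a run the grip may slacken for a moment while it holds something.
It also fails if it takes over 210 s, if anything falls off the work surface, if the arm or the gripper's body presses on something with over 40 N, if the wrist force passes 120 N, or if a joint passes its speed limit or range.

## Working session

There is one attempt and no reset: what is moved stays moved. The work goes in short steps, Python scripts to look and compute and a tool call to move; the robot and the scene stay as the last step left them, time stands still between calls to the robot, and variables do not carry over. Pictures are saved under pics/ and viewed, about 12 in all and at most 16, crops included, and the job is handed in when it is done.

Besides the shell and the picture viewer there is one more tool, called after "Request:" as name(argument=value, ...) on one line, values as JSON. play_rows: Moves the arm, as the interface text tells. Its arguments: {"type":"object","properties":{"motion":{"type":"array","items":{"type":"object","properties":{"fingers":{"type":"number"},"translation":{"type":"array","items":{"type":"number"}},"roll":{"type":"number"}}}}},"required":["motion"]}

```bash
mkdir -p pics; ls; cat > h.py <<'E'
import numpy as np, cv2
from workcell import bot
from scipy.spatial.transform import Rotation as R
def snap(cam,name,crop=None,scale=1):
    c=bot.camera(cam); im=c["pixels"][:,:,::-1]
    np.savez("pics/"+name+".npz",p=c["pixels"],K=c["intrinsics"],T=c["world_to_cam"])
    if crop: x0,y0,x1,y1=crop; im=im[y0:y1,x0:x1]
    cv2.imwrite("pics/"+name+".png",cv2.resize(im,None,fx=scale,fy=scale,interpolation=cv2.INTER_CUBIC)); return c
def load(name):
    d=np.load("pics/"+name+".npz"); return dict(pixels=d["p"],intrinsics=d["K"],world_to_cam=d["T"])
def ray(c,u,v,fish=False):
    K=np.array(c["intrinsics"]);T=np.array(c["world_to_cam"])
    x=(u-K[0,2])/K[0,0];y=(v-K[1,2])/K[1,1]
    if fish:
        r=np.hypot(x,y); d=np.array([x/r*np.sin(r),y/r*np.sin(r),np.cos(r)]) if r>0 else np.array([0,0,1.])
    else: d=np.array([x,y,1.])
    Rm=T[:3,:3]; return -Rm.T@T[:3,3], Rm.T@d
def at(c,u,v,z,fish=False):
    o,d=ray(c,u,v,fish); return o+d*(z-o[2])/d[2]
def proj(c,p,fish=False):
    K=np.array(c["intrinsics"]);T=np.array(c["world_to_cam"])
    q=T[:3,:3]@np.array(p)+T[:3,3]
    if fish:
        r=np.hypot(q[0],q[1]); t=np.arctan2(r,q[2]); return K[:2,2]+np.array([K[0,0]*q[0],K[1,1]*q[1]])/r*t
    return K[:2,2]+np.array([K[0,0]*q[0],K[1,1]*q[1]])/q[2]
def obs():
    o=bot.get_obs(); print(o["clock"],np.round(o["eef_pos"],4),np.round(R.from_quat(o["tool_rot"]).as_matrix().T,3).tolist(),np.round(o["ft_force"],1),round(o["grip_width"],4)); return o
E
python3 - <<'E'
from h import *
obs()
for n in ["top","scene"]:
    c=snap(n,n+"0",scale=1.42)
    print(n,np.round(c["intrinsics"],1).tolist(),np.round(-np.array(c["world_to_cam"])[:3,:3].T@np.array(c["world_to_cam"])[:3,3],3))
E
```

```text
pics
0.0 [0.2026 0.4564 0.2444] [[0.406, 0.914, -0.002], [0.914, -0.406, 0.0], [-0.001, -0.002, -1.0]] [ 0.1 -0.2  0.5] 0.0856
top [[497.7, 0.0, 290.6], [0.0, 497.7, 203.2], [0.0, 0.0, 1.0]] [ 0.428 -0.121  1.493]
scene [[401.6, 0.0, 284.4], [0.0, 401.6, 210.6], [0.0, 0.0, 1.0]] [ 1.245 -0.26   0.813]
```

View pics/top0.png

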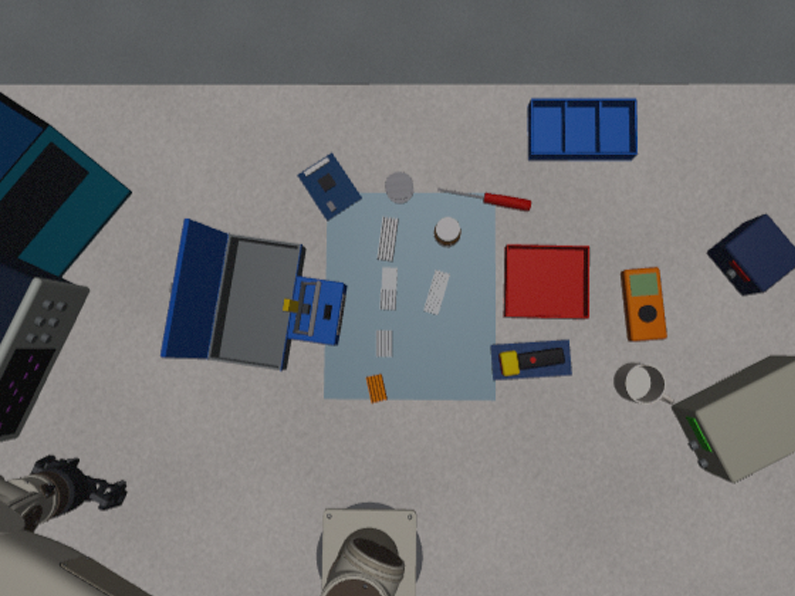

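View pics/scene0.png

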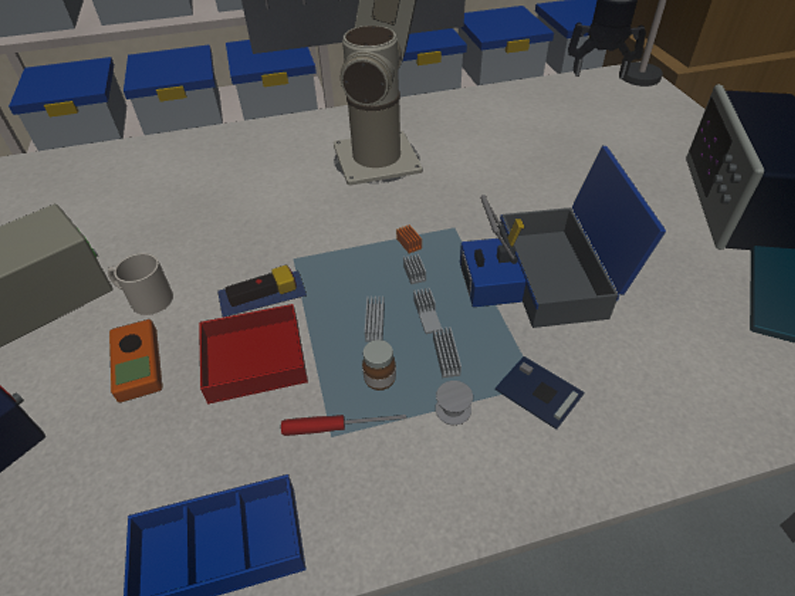

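The top view shows good sinks at (388,240) and (437,292), the broken one at (389,288), the short one at (384,343), the orange decoy at (376,388), the case at (255,300), the bin at (547,282), and the scanner at (533,358) with its head to +y. The lid is open, the lever is upright and the bail is tipped back over the ledge.

```bash
python3 - <<'E'
from h import *
c=load("top0"); s=1.42
def P(n,u,v,z): print(n,np.round(at(c,(u+.5)/s-.5,(v+.5)/s-.5,z),3))
hsv=cv2.cvtColor(c["pixels"],cv2.COLOR_RGB2HSV)
def seg(n,lo,hi,z,roi):
    m=cv2.inRange(hsv,np.array(lo),np.array(hi)); k=np.zeros_like(m); x0,y0,x1,y1=[int(a/s) for a in roi]; k[y0:y1,x0:x1]=m[y0:y1,x0:x1]
    k=cv2.morphologyEx(k,cv2.MORPH_CLOSE,np.ones((5,5)))
    cs,_=cv2.findContours(k,0,2); q=max(cs,key=cv2.contourArea)
    b=cv2.boxPoints(cv2.minAreaRect(q)); w=np.array([at(c,u,v,z) for u,v in b])[:,:2]
    e=w[1]-w[0],w[2]-w[1]; L=max(e,key=np.linalg.norm)
    print(n,np.round(w.mean(0),3),"len",[round(float(np.linalg.norm(a)),3) for a in e],"ang",round(float(np.degrees(np.arctan2(L[1],L[0])))%180,1))
for n,r in dict(A=(365,210,410,267),broken=(365,264,405,314),B=(415,262,460,320),short=(365,325,402,360)).items(): seg(n,[0,0,175],[180,50,255],.028,r)
seg("bin",[0,120,60],[8,255,255],.045,(490,235,600,325)); seg("bin",[172,120,60],[180,255,255],.045,(490,235,600,325))
seg("pad",[100,80,40],[125,255,255],.004,(485,335,580,385))
seg("head",[20,120,100],[35,255,255],.032,(495,340,525,380))
seg("ledge",[100,120,90],[125,255,255],.06,(286,270,350,350))
for n,u,v,z in [("case rim BR",305,245,.065),("rim FR",284,370,.065),("rim back top",229,235,.065),("rim back bot",210,360,.065),("ledge",346,284,.06),("ledge",339,346,.06),("bar",322,300,.1),("jar",448,231,.07),("scan tail",565,358,.03)]: P(n,u,v,z)
E
```

```text
Traceback (most recent call last):
ValueError: max() iterable argument is empty
```

Request:
play_rows(motion=[{"translation": [-5, 0, -3], "roll": 0, "fingers": -1}, {"translation": [-8, 0, -8], "roll": 0, "fingers": -1}])

```text
clock: 0.27
eef_pos: [0.1766, 0.3979, 0.2946]
tool_rot: [0.838, 0.545, -0.006, 0.004]
ft_force: [-0.5, -0.2, 0.3]
grip_width: 0.0854
```

```bash
python3 - <<'E'
from h import *
c=load("top0"); s=1.42
def P(n,u,v,z): print(n,np.round(at(c,(u+.5)/s-.5,(v+.5)/s-.5,z),3))
hsv=cv2.cvtColor(c["pixels"],cv2.COLOR_RGB2HSV)
print(hsv[212,270],hsv[int(280/s),int(389/s)],hsv[int(240/s)-3:int(240/s)+3,int(388/s)].tolist())
def seg(n,lo,hi,z,roi):
    m=cv2.inRange(hsv,np.array(lo),np.array(hi)); k=np.zeros_like(m); x0,y0,x1,y1=[int(a/s) for a in roi]; k[y0:y1,x0:x1]=m[y0:y1,x0:x1]
    k=cv2.morphologyEx(k,cv2.MORPH_CLOSE,np.ones((5,5)))
    cs,_=cv2.findContours(k,0,2)
    if not cs: print(n,"none"); return
    q=max(cs,key=cv2.contourArea)
    b=cv2.boxPoints(cv2.minAreaRect(q)); w=np.array([at(c,u,v,z) for u,v in b])[:,:2]
    e=w[1]-w[0],w[2]-w[1]; L=max(e,key=np.linalg.norm)
    print(n,np.round(w.mean(0),3),"len",[round(float(np.linalg.norm(a)),3) for a in e],"ang",round(float(np.degrees(np.arctan2(L[1],L[0])))%180,1))
for n,r in dict(A=(365,210,410,267),broken=(365,264,405,314),B=(415,262,460,320),short=(365,325,402,360)).items(): seg(n,[0,0,100],[180,35,255],.028,r)
seg("bin",[0,120,60],[8,255,255],.045,(490,235,600,325)); seg("bin",[172,120,60],[180,255,255],.045,(490,235,600,325))
seg("pad",[100,80,40],[125,255,255],.004,(485,335,580,385))
seg("head",[20,120,100],[35,255,255],.032,(495,340,525,380))
seg("ledge",[100,120,90],[125,255,255],.06,(286,270,350,350))
for n,u,v,z in [("case rim BR",305,245,.065),("rim FR",284,370,.065),("rim back top",229,235,.065),("rim back bot",210,360,.065),("ledge",346,284,.06),("ledge",339,346,.06),("bar",322,300,.1),("jar",448,231,.07),("scan tail",565,358,.03)]: P(n,u,v,z)
E
```

```text
[120   5 155] [110   5 157] [[120, 5, 106], [140, 8, 95], [90, 2, 104], [120, 3, 94], [90, 2, 116], [0, 0, 130]]
A [ 0.656 -0.033] len [0.094, 0.035] ang 172.6
broken [ 0.551 -0.037] len [0.09, 0.034] ang 176.6
B [ 0.545 -0.137] len [0.092, 0.034] ang 164.4
short [ 0.437 -0.028] len [0.029, 0.056] ang 0.6
bin [ 0.568 -0.363] len [0.169, 0.149] ang 90.2
bin [ 0.636 -0.298] len [0.003, 0.015] ang 78.8
pad [ 0.406 -0.334] len [0.164, 0.072] ang 94.5
head [ 0.398 -0.287] len [0.033, 0.048] ang 10.1
ledge [0.503 0.112] len [0.132, 0.101] ang 171.8
case rim BR [0.636 0.133 0.065]
rim FR [0.381 0.17  0.065]
rim back top [0.656 0.29  0.065]
rim back bot [0.4   0.321 0.065]
ledge [0.557 0.048 0.06 ]
ledge [0.43  0.061 0.06 ]
bar [0.521 0.091 0.1  ]
jar [ 0.665 -0.159  0.07 ]
scan tail [ 0.409 -0.401  0.03 ]
```

Request:
play_rows(motion=[{"translation": [-27.3, 49.3, -9.0], "roll": -24, "fingers": -1}, {"translation": [-27.3, 49.3, -9.0], "roll": -24, "fingers": -1}, {"translation": [-27.3, 49.3, -9.0], "roll": -24, "fingers": -1}, {"translation": [-27.3, 49.3, -9.0], "roll": -24, "fingers": -1}, {"translation": [-27.3, 49.3, -9.0], "roll": -24, "fingers": -1}, {"translation": [-27.3, 49.3, -9.0], "roll": -24, "fingers": -1}, {"translation": [-27.3, 49.3, -9.0], "roll": -24, "fingers": -1}, {"translation": [-27.3, 49.3, -9.0], "roll": -24, "fingers": -1}, {"translation": [-27.3, 49.3, -9.0], "roll": -24, "fingers": -1}, {"translation": [-27.3, 49.3, -9.0], "roll": -24, "fingers": -1}, {"translation": [-27.3, 49.3, -9.0], "roll": -24, "fingers": -1}, {"translation": [-27.3, 49.3, -9.0], "roll": -24, "fingers": -1}, {"translation": [-27.3, 49.3, -9.0], "roll": -24, "fingers": -1}, {"translation": [-27.3, 49.3, -9.0], "roll": -24, "fingers": -1}, {"translation": [-27.3, 49.3, -9.0], "roll": -24, "fingers": -1}, {"translation": [-27.3, 49.3, -9.0], "roll": -24, "fingers": -1}, {"translation": [-27.3, 49.3, -9.0], "roll": -24, "fingers": -1}, {"translation": [-27.3, 49.3, -9.0], "roll": -24, "fingers": -1}])

```text
clock: 1.77
eef_pos: [0.5172, -0.0472, 0.3897]
tool_rot: [0.706, 0.708, -0.0, -0.001]
ft_force: [-0.2, 0.1, -0.8]
grip_width: 0.0854
```

```bash
cat >> h.py <<'E'
def go(x,y,z,jaw=None,c=None):
    """shift in tool axes (cm) and roll (deg) from measured pose to target TCP, jaw angle (deg, mod 180)"""
    o=bot.get_obs(); M=R.from_quat(o["tool_rot"]).as_matrix(); d=M.T@(np.array([x,y,z])-o["eef_pos"])*100
    a=np.degrees(np.arctan2(M[1,0],M[0,0])); r=0 if jaw is None else -((jaw-a+90)%180-90)
    print("go",[x,y,z,jaw],"->",np.round(d,2),"roll",round(r,1),"rows>=",int(max(np.linalg.norm(d)/4.17,abs(r)/7.16))+1,"j6",round(o["joint_pos"][5],2))
E
python3 - <<'E'
from h import *
obs(); c=snap("wrist","w1",scale=1.42); print(np.round(c["intrinsics"],1).tolist(),np.round(np.linalg.inv(c["world_to_cam"]),3).tolist())
E
```

```text
1.7667 [ 0.5172 -0.0472  0.3897] [[-0.002, 1.0, 0.001], [1.0, 0.002, -0.001], [-0.001, 0.001, -1.0]] [-0.2  0.1 -0.8] 0.0854
[[325.2, 0.0, 277.0], [0.0, 325.2, 217.8], [0.0, 0.0, 1.0]] [[-0.002, 0.964, 0.265, 0.451], [1.0, 0.002, 0.002, -0.048], [0.002, 0.265, -0.964, 0.518], [0.0, 0.0, 0.0, 1.0]]
```

View pics/w1.png

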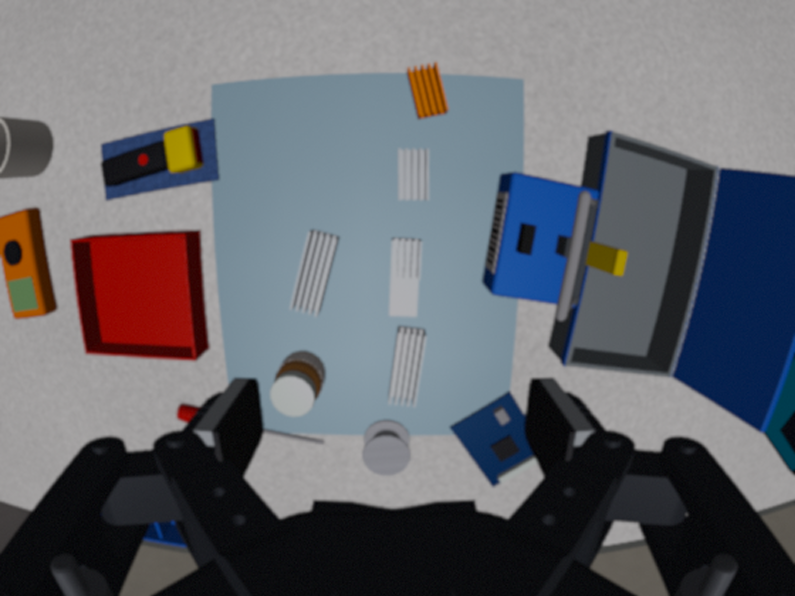

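The wrist view shows four sinks on the mat: short (414,174), broken (406,277) with fins on the near half, good B (315,271) and good A (407,366). The bail bar is at (574,257) and the lever tip at (620,262).

```bash
python3 - <<'E'
from h import *
c=load("w1"); s=1.42
def W(u,v,z): return at(c,(u+.5)/s-.5,(v+.5)/s-.5,z,True)
def Q(n,z,*pts):
    w=np.array([W(u,v,z)[:2] for u,v in pts]); e=[np.linalg.norm(w[i]-w[i-1]) for i in range(len(w))]
    print(n,np.round(w.mean(0),4),"edges",np.round(e,3),"ang",[round(float(np.degrees(np.arctan2(*(w[i]-w[i-1])[::-1])))%180,1) for i in range(len(w))])
Q("A",.028,(398,326),(426,328),(417,405),(389,402))
Q("B",.028,(311,230),(339,236),(319,314),(291,308))
Q("short",.028,(398,149),(428,149),(429,200),(399,201))
Q("broken fins end/base",.028,(391,238),(422,238),(420,278),(390,277))
Q("broken base end",.006,(389,316),(418,316))
Q("rim outer front",.065,(568,362),(606,134)); Q("rim back outer",.065,(672,375),(717,168))
Q("ledge",.06,(514,173),(484,293)); Q("label top-bottom",.06,(507,173),(484,275))
Q("label mid",.031,(497,233))
Q("head",.032,(164,129),(193,125),(200,166),(169,173))
Q("grip",.030,(104,160),(163,145),(165,171),(104,184))
Q("pad",.004,(103,146),(214,120),(218,178),(106,199))
Q("bin",.045,(73,240),(199,232),(207,357),(86,352))
for z in (.09,.12,.14,.16): Q("bar z%.2f"%z,z,(584,196),(563,319)); 
Q("bar",.15,(574,257)); Q("tip",.14,(620,262))
# bar height by triangulation with top view and scene view
E
```

```text
A [ 0.6533 -0.0312] edges [0.095 0.031 0.096 0.033] ang [173.9, 85.8, 175.1, 83.0]
B [ 0.5441 -0.1334] edges [0.09  0.031 0.09  0.032] ang [163.3, 77.1, 164.2, 77.7]
short [ 0.4391 -0.0267] edges [0.055 0.031 0.054 0.032] ang [1.3, 90.7, 1.6, 92.4]
broken fins end/base [ 0.5281 -0.0343] edges [0.042 0.033 0.044 0.033] ang [178.6, 90.3, 178.0, 88.2]
broken base end [ 0.5994 -0.0357] edges [0.034 0.034] ang [90.1, 90.1]
rim outer front [0.511  0.1594] edges [0.25 0.25] ang [174.1, 174.1]
rim back outer [0.5317 0.3104] edges [0.255 0.255] ang [172.9, 172.9]
ledge [0.497  0.0594] edges [0.127 0.127] ang [167.8, 167.8]
label top-bottom [0.4877 0.0553] edges [0.107 0.107] ang [169.0, 169.0]
label mid [0.4994 0.0635] edges [0.] ang [0.0]
head [ 0.399  -0.2836] edges [0.052 0.037 0.048 0.04 ] ang [6.5, 90.5, 9.9, 96.5]
grip [ 0.4115 -0.3505] edges [0.029 0.085 0.03  0.089] ang [177.7, 95.3, 3.9, 94.3]
pad [ 0.4075 -0.3319] edges [0.068 0.159 0.069 0.162] ang [1.8, 94.7, 3.6, 94.5]
bin [ 0.5661 -0.352 ] edges [0.145 0.181 0.145 0.181] ang [177.7, 89.8, 178.0, 90.0]
bar z0.09 [0.516  0.1309] edges [0.125 0.125] ang [174.0, 174.0]
bar z0.12 [0.5114 0.1183] edges [0.116 0.116] ang [174.0, 174.0]
bar z0.14 [0.5084 0.11  ] edges [0.111 0.111] ang [174.0, 174.0]
bar z0.16 [0.5053 0.1016] edges [0.105 0.105] ang [174.0, 174.0]
bar [0.5056 0.1053] edges [0.] ang [0.0]
tip [0.51   0.1564] edges [0.] ang [0.0]
```

```bash
python3 - <<'E'
import cv2,numpy as np
from h import *
a=cv2.resize(load("top0")["pixels"][165:265,190:260,::-1],None,fx=5.5,fy=5.5,interpolation=2)
b=cv2.resize(load("scene0")["pixels"][125:235,310:430,::-1],None,fx=3.4,fy=5,interpolation=2)
h=min(len(a),len(b)); cv2.imwrite("pics/cmp.png",np.hstack([a[:h],b[:h]])); print(a.shape,b.shape)
E
```

```text
(550, 385, 3) (550, 408, 3)
```

View pics/cmp.png

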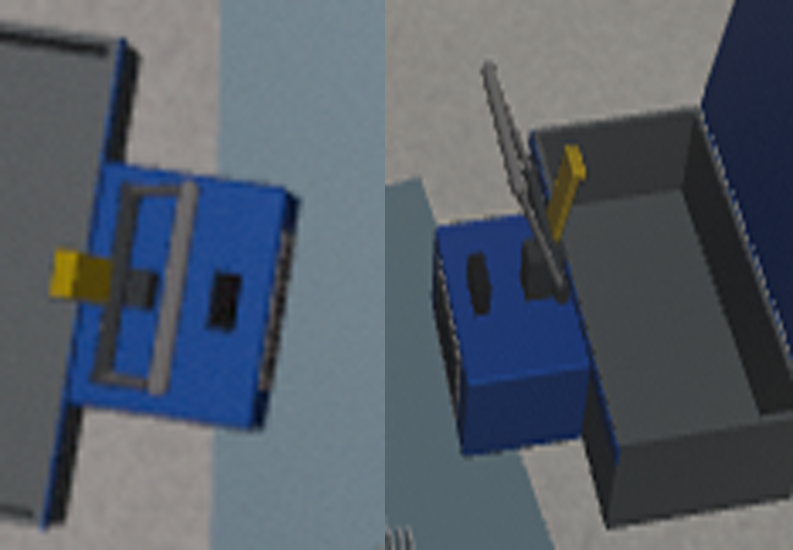

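The bail is tipped back and the lever leans towards the lid, so the sinks can be picked now. Short goes first.

Request:
play_rows(motion=[{"translation": [2.0, -7.9, 28], "roll": 0, "fingers": -1}, {"translation": [2.0, -7.9, 28], "roll": 0, "fingers": -1}, {"translation": [2.0, -7.9, 28], "roll": 0, "fingers": -1}, {"translation": [2.0, -7.9, 28], "roll": 0, "fingers": -1}, {"translation": [2.0, -7.9, 28], "roll": 0, "fingers": -1}, {"translation": [2.0, -7.9, 28], "roll": 0, "fingers": -1}, {"translation": [2.0, -7.9, 28], "roll": 0, "fingers": -1}, {"translation": [2.0, -7.9, 28], "roll": -1, "fingers": -1}, {"translation": [2.0, -7.9, 32], "roll": -1, "fingers": -1}, {"translation": [2.0, -7.9, 36.6], "roll": -1, "fingers": -0.6}, {"translation": [2.0, -7.9, 36.6], "roll": -1, "fingers": -0.2}, {"translation": [2.0, -7.9, 36.6], "roll": -1, "fingers": 0.4}, {"translation": [2.0, -7.9, 36.6], "roll": -1, "fingers": 1}, {"translation": [2.0, -7.9, 36.6], "roll": -1, "fingers": 1}, {"translation": [2.0, -7.9, 36.6], "roll": -1, "fingers": 1}, {"translation": [2.0, -7.9, 36.6], "roll": -1, "fingers": 1}, {"translation": [2.0, -7.9, 36.6], "roll": -1, "fingers": 1}, {"translation": [2.0, -7.9, 36.6], "roll": -1, "fingers": 1}, {"translation": [2.0, -7.9, 33], "roll": -1, "fingers": 1}, {"translation": [2.0, -7.9, 26.5], "roll": -1, "fingers": 1}])

```text
clock: 3.48
eef_pos: [0.4367, -0.0282, 0.1016]
tool_rot: [0.701, 0.714, -0.002, -0.002]
ft_force: [1.2, -0.1, 0.3]
grip_width: 0.0306
```

```bash
cat >> h.py <<'E'
def sinks(c=None):
    """light pieces on the mat seen from the top: centre, size, angle"""
    c=c or bot.camera("top"); hsv=cv2.cvtColor(c["pixels"],cv2.COLOR_RGB2HSV)
    m=cv2.inRange(hsv,(0,0,90),(180,35,255)); k=np.zeros_like(m)
    p=[proj(c,q) for q in [(.70,.04,.02),(.38,-.2,.02)]]; x0,x1=sorted([int(p[0][0]),int(p[1][0])]); y0,y1=sorted([int(p[0][1]),int(p[1][1])])
    k[y0:y1,x0:x1]=m[y0:y1,x0:x1]
    cs,_=cv2.findContours(cv2.morphologyEx(k,cv2.MORPH_CLOSE,np.ones((5,5))),0,2)
    for q in cs:
        if cv2.contourArea(q)<80: continue
        w=np.array([at(c,u,v,.028) for u,v in cv2.boxPoints(cv2.minAreaRect(q))])[:,:2]; e=w[1]-w[0],w[2]-w[1]; L=max(e,key=np.linalg.norm)
        print(" piece",np.round(w.mean(0),3),np.round([np.linalg.norm(a) for a in e],3),"ang",round(float(np.degrees(np.arctan2(L[1],L[0])))%180,1))
    return c
E
python3 - <<'E'
from h import *
obs(); sinks(); go(.567,-.32,.09,90); go(.567,-.32,.06,90)
E
```

```text
3.4833 [ 0.4367 -0.0282  0.1016] [[-0.019, 1.0, 0.0], [1.0, 0.019, -0.005], [-0.005, 0.0, -1.0]] [ 1.2 -0.1  0.3] 0.0306
 piece [ 0.545 -0.137] [0.092 0.034] ang 164.4
 piece [ 0.669 -0.158] [0.057 0.063] ang 0.1
 piece [ 0.542 -0.008] [0.319 0.094] ang 0.2
go [0.567, -0.32, 0.09, 90] -> [-29.36  11.82   2.24] roll 1.1 rows>= 8 j6 -0.08
go [0.567, -0.32, 0.06, 90] -> [-29.36  11.79   5.24] roll 1.1 rows>= 8 j6 -0.08
```

Request:
play_rows(motion=[{"translation": [-29.4, 12.5, 0], "roll": 1, "fingers": 1}, {"translation": [-29.4, 12.5, 0], "roll": 1, "fingers": 1}, {"translation": [-29.4, 12.5, 0], "roll": 1, "fingers": 1}, {"translation": [-29.4, 12.5, 0], "roll": 1, "fingers": 1}, {"translation": [-29.4, 12.5, 0], "roll": 1, "fingers": 1}, {"translation": [-29.4, 12.5, 0], "roll": 1, "fingers": 1}, {"translation": [-29.4, 12.5, 0], "roll": 1, "fingers": 1}, {"translation": [-29.4, 12.5, 0], "roll": 1, "fingers": 1}, {"translation": [-29.4, 12.5, 0], "roll": 1, "fingers": 1}, {"translation": [-29.4, 12.5, 4], "roll": 1, "fingers": 1}, {"translation": [-29.4, 12.5, 6.9], "roll": 1, "fingers": 1}, {"translation": [-29.4, 12.5, 6.9], "roll": 1, "fingers": 1}, {"translation": [-29.4, 12.5, 6.9], "roll": 1, "fingers": 0}, {"translation": [-29.4, 12.5, 6.9], "roll": 1, "fingers": 0}, {"translation": [-29.4, 12.5, 6.9], "roll": 1, "fingers": 0}, {"translation": [-29.4, 12.5, 6.9], "roll": 1, "fingers": 0}, {"translation": [-29.4, 12.5, 3], "roll": 1, "fingers": 0}, {"translation": [-29.4, 12.5, -1], "roll": 1, "fingers": 0}, {"translation": [-29.4, 12.5, -1], "roll": 1, "fingers": -1}, {"translation": [-29.4, 12.5, -1], "roll": 1, "fingers": -1}])

```text
clock: 5.2
eef_pos: [0.5721, -0.3212, 0.1168]
tool_rot: [0.707, 0.708, 0.001, 0.005]
ft_force: [0.1, -0.8, 0.4]
grip_width: 0.0656
```

```bash
sed -i 's|^    o=bot.get_obs(); M=.*|    o=bot.get_obs(); M=R.from_quat(o["tool_rot"]).as_matrix(); a=np.arctan2(M[1,0],M[0,0]); M=np.array([[np.cos(a),np.sin(a),0],[np.sin(a),-np.cos(a),0],[0,0,-1]]); d=M.T@(np.array([x,y,z])-o["eef_pos"])*100|' h.py
python3 - <<'E'
from h import *
obs(); c=bot.camera("top"); sinks(c); c1=snap("wrist","w2"); go(.538,-.035,.09,88.5); go(.538,-.035,.0235,88.5)
E
```

```text
5.2 [ 0.5721 -0.3212  0.1168] [[-0.001, 1.0, -0.005], [1.0, 0.001, 0.008], [0.008, -0.005, -1.0]] [ 0.1 -0.8  0.4] 0.0656
 piece [ 0.545 -0.137] [0.092 0.034] ang 164.0
 piece [ 0.671 -0.158] [0.061 0.057] ang 135.6
 piece [ 0.604 -0.032] [0.194 0.043] ang 179.5
go [0.538, -0.035, 0.09, 88.5] -> [28.48 -3.11  2.24] roll 1.6 rows>= 7 j6 -0.51
go [0.538, -0.035, 0.0235, 88.5] -> [28.48 -3.11  8.89] roll 1.6 rows>= 8 j6 -0.51
```

Request:
play_rows(motion=[{"translation": [28.6, -3.0, 0], "roll": 1.5, "fingers": -1}, {"translation": [28.6, -3.0, 0], "roll": 1.5, "fingers": -1}, {"translation": [28.6, -3.0, 0], "roll": 1.5, "fingers": -1}, {"translation": [28.6, -3.0, 0], "roll": 1.5, "fingers": -1}, {"translation": [28.6, -3.0, 0], "roll": 1.5, "fingers": -1}, {"translation": [28.6, -3.0, 0], "roll": 1.5, "fingers": -1}, {"translation": [28.6, -3.0, 0], "roll": 1.5, "fingers": -1}, {"translation": [28.6, -3.0, 0], "roll": 1.5, "fingers": -1}, {"translation": [28.6, -3.0, 4], "roll": 1.5, "fingers": -1}, {"translation": [28.6, -3.0, 8.9], "roll": 1.5, "fingers": -0.6}, {"translation": [28.6, -3.0, 8.9], "roll": 1.5, "fingers": -0.3}, {"translation": [28.6, -3.0, 8.9], "roll": 1.5, "fingers": 0.3}, {"translation": [28.6, -3.0, 8.9], "roll": 1.5, "fingers": 1}, {"translation": [28.6, -3.0, 8.9], "roll": 1.5, "fingers": 1}, {"translation": [28.6, -3.0, 8.9], "roll": 1.5, "fingers": 1}, {"translation": [28.6, -3.0, 8.9], "roll": 1.5, "fingers": 1}, {"translation": [28.6, -3.0, 8.9], "roll": 1.5, "fingers": 1}, {"translation": [28.6, -3.0, 6], "roll": 1.5, "fingers": 1}, {"translation": [28.6, -3.0, 1.2], "roll": 1.5, "fingers": 1}, {"translation": [28.6, -3.0, 1.2], "roll": 1.5, "fingers": 1}])

```text
clock: 6.97
eef_pos: [0.5431, -0.0343, 0.1063]
tool_rot: [0.716, 0.698, 0.004, 0.004]
ft_force: [1.6, -0.9, 0.8]
grip_width: 0.0305
```

```bash
python3 - <<'E'
from h import *
obs(); sinks(); go(.552,-.39,.10,90)
E
```

```text
6.9667 [ 0.5431 -0.0343  0.1063] [[0.025, 1.0, -0.0], [1.0, -0.025, 0.011], [0.011, -0.001, -1.0]] [ 1.6 -0.9  0.8] 0.0305
 piece [ 0.545 -0.137] [0.092 0.034] ang 164.4
 piece [ 0.669 -0.158] [0.057 0.063] ang 0.1
 piece [ 0.542 -0.013] [0.105 0.317] ang 0.5
go [0.552, -0.39, 0.1, 90] -> [-35.54   1.76   0.57] roll -1.4 rows>= 9 j6 -0.04
```

Request:
play_rows(motion=[{"translation": [-35.6, 2.1, 0], "roll": -1.4, "fingers": 1}, {"translation": [-35.6, 2.1, 0], "roll": -1.4, "fingers": 1}, {"translation": [-35.6, 2.1, 0], "roll": -1.4, "fingers": 1}, {"translation": [-35.6, 2.1, 0], "roll": -1.4, "fingers": 1}, {"translation": [-35.6, 2.1, 0], "roll": -1.4, "fingers": 1}, {"translation": [-35.6, 2.1, 0], "roll": -1.4, "fingers": 1}, {"translation": [-35.6, 2.1, 0], "roll": -1.4, "fingers": 1}, {"translation": [-35.6, 2.1, 0], "roll": -1.4, "fingers": 1}, {"translation": [-35.6, 2.1, 0], "roll": -1.4, "fingers": 1}, {"translation": [-35.6, 2.1, 0], "roll": -1.4, "fingers": 1}, {"translation": [-35.6, 2.1, 4], "roll": -1.4, "fingers": 1}, {"translation": [-35.6, 2.1, 7.4], "roll": -1.4, "fingers": 1}, {"translation": [-35.6, 2.1, 7.4], "roll": -1.4, "fingers": 1}, {"translation": [-35.6, 2.1, 7.4], "roll": -1.4, "fingers": 0}, {"translation": [-35.6, 2.1, 7.4], "roll": -1.4, "fingers": 0}, {"translation": [-35.6, 2.1, 7.4], "roll": -1.4, "fingers": 0}, {"translation": [-35.6, 2.1, 7.4], "roll": -1.4, "fingers": 0}, {"translation": [-35.6, 2.1, 4], "roll": -1.4, "fingers": 0}, {"translation": [-35.6, 2.1, 0], "roll": -1.4, "fingers": -1}, {"translation": [-35.6, 2.1, 0], "roll": -1.4, "fingers": -1}])

```text
clock: 8.68
eef_pos: [0.5554, -0.393, 0.109]
tool_rot: [0.707, 0.707, 0.001, 0.007]
ft_force: [1.5, -1.2, 0.9]
grip_width: 0.0657
```

```bash
python3 - <<'E'
from h import *
obs(); sinks(); go(.5445,-.135,.105,74); snap("wrist","w3")
E
```

```text
8.6833 [ 0.5554 -0.393   0.109 ] [[0.0, 1.0, -0.008], [1.0, -0.0, 0.012], [0.012, -0.008, -1.0]] [ 1.5 -1.2  0.9] 0.0657
 piece [ 0.544 -0.137] [0.091 0.034] ang 163.7
 piece [ 0.671 -0.158] [0.057 0.06 ] ang 0.1
 piece [ 0.656 -0.033] [0.093 0.035] ang 173.0
go [0.5445, -0.135, 0.105, 74] -> [25.75 -1.03  0.13] roll 16.0 rows>= 7 j6 -0.62
```

Request:
play_rows(motion=[{"translation": [25.8, -1.0, 0], "roll": 16, "fingers": -1}, {"translation": [25.8, -1.0, 0], "roll": 16, "fingers": -1}, {"translation": [25.8, -1.0, 0], "roll": 16, "fingers": -1}, {"translation": [25.8, -1.0, 0], "roll": 16, "fingers": -1}, {"translation": [25.8, -1.0, 0], "roll": 16, "fingers": -1}, {"translation": [25.8, -1.0, 0], "roll": 16, "fingers": -1}, {"translation": [25.8, -1.0, 0], "roll": 16, "fingers": -1}, {"translation": [25.8, -1.0, 0], "roll": 16, "fingers": -1}, {"translation": [25.8, -1.0, 4], "roll": 16, "fingers": -1}, {"translation": [25.8, -1.0, 8.4], "roll": 16, "fingers": -0.6}, {"translation": [25.8, -1.0, 8.4], "roll": 16, "fingers": -0.3}, {"translation": [25.8, -1.0, 8.4], "roll": 16, "fingers": 0.3}, {"translation": [25.8, -1.0, 8.4], "roll": 16, "fingers": 1}, {"translation": [25.8, -1.0, 8.4], "roll": 16, "fingers": 1}, {"translation": [25.8, -1.0, 8.4], "roll": 16, "fingers": 1}, {"translation": [25.8, -1.0, 8.4], "roll": 16, "fingers": 1}, {"translation": [25.8, -1.0, 8.4], "roll": 16, "fingers": 1}, {"translation": [25.8, -1.0, 4], "roll": 16, "fingers": 1}, {"translation": [25.8, -1.0, -1], "roll": 16, "fingers": 1}, {"translation": [25.8, -1.0, -1], "roll": 16, "fingers": 1}])

```text
clock: 10.45
eef_pos: [0.545, -0.1331, 0.1162]
tool_rot: [0.799, 0.602, 0.003, 0.004]
ft_force: [2.4, -0.7, -0.8]
grip_width: 0.0309
```

```bash
python3 - <<'E'
from h import *
obs()
# bar triangulation from top0 & w1
def tri(c1,p1,f1,c2,p2,f2):
    o1,d1=ray(c1,*p1,f1);o2,d2=ray(c2,*p2,f2)
    A=np.array([d1,-d2]).T; t=np.linalg.lstsq(A,o2-o1,rcond=None)[0]; return np.round((o1+d1*t[0]+o2+d2*t[1])/2,4),round(float(np.linalg.norm(o1+d1*t[0]-o2-d2*t[1])),4)
T=load("top0");W=load("w1");s=1.42;f=lambda u,v:((u+.5)/s-.5,(v+.5)/s-.5)
g=lambda u,v:(190+(u+.5)/5.5-.5,165+(v+.5)/5.5-.5)
print("bar far",tri(T,g(188,188),False,W,f(563,319),True)); print("bar near",tri(T,g(157,388),False,W,f(584,196),True))
print("bar mid",tri(T,g(172,288),False,W,f(574,257),True)); print("lever tip",tri(T,g(63,273),False,W,f(621,262),True))
go(.48,-.10,.2,None);go(.4627,.254,.19,82);go(.5815,.2375,.13,82)
E
```

```text
10.45 [ 0.545  -0.1331  0.1162] [[0.276, 0.961, 0.0], [0.961, -0.276, 0.01], [0.01, -0.002, -1.0]] [ 2.4 -0.7 -0.8] 0.0309
bar far (array([0.5482, 0.0849, 0.189 ]), 0.0014)
bar near (array([0.4526, 0.1009, 0.1742]), 0.0012)
bar mid (array([0.5007, 0.0935, 0.1788]), 0.0012)
lever tip (array([0.5088, 0.153 , 0.1481]), 0.0002)
go [0.48, -0.1, 0.2, None] -> [ 1.39 -7.16 -8.38] roll 0 rows>= 3 j6 0.04
go [0.4627, 0.254, 0.19, 82] -> [ 34.94 -18.6   -7.38] roll -8.0 rows>= 10 j6 0.04
go [0.5815, 0.2375, 0.13, 82] -> [36.63 -6.72 -1.38] roll -8.0 rows>= 9 j6 0.04
```

Request:
play_rows(motion=[{"translation": [2, 0, -4], "roll": 0, "fingers": 1}, {"translation": [4, 0, -8], "roll": 0, "fingers": 1}, {"translation": [6, -0.5, -12], "roll": 0, "fingers": 1}, {"translation": [9, -1, -13.5], "roll": -2, "fingers": 1}, {"translation": [36.6, -6.7, -13.5], "roll": -8, "fingers": 1}, {"translation": [36.6, -6.7, -13.5], "roll": -8, "fingers": 1}, {"translation": [36.6, -6.7, -13.5], "roll": -8, "fingers": 1}, {"translation": [36.6, -6.7, -13.5], "roll": -8, "fingers": 1}, {"translation": [36.6, -6.7, -13.5], "roll": -8, "fingers": 1}, {"translation": [36.6, -6.7, -13.5], "roll": -8, "fingers": 1}, {"translation": [36.6, -6.7, -13.5], "roll": -8, "fingers": 1}, {"translation": [36.6, -6.7, -13.5], "roll": -8, "fingers": 1}, {"translation": [36.6, -6.7, -13.5], "roll": -8, "fingers": 1}, {"translation": [36.6, -6.7, -13.5], "roll": -8, "fingers": 1}, {"translation": [36.6, -6.7, -13.5], "roll": -8, "fingers": 1}])

```text
clock: 11.7
eef_pos: [0.578, 0.2367, 0.2448]
tool_rot: [0.755, 0.655, -0.0, 0.0]
ft_force: [-0.3, 0.2, -0.9]
grip_width: 0.031
```

```bash
python3 - <<'E'
from h import *
obs(); go(.5815,.2375,.031,82); snap("wrist","w4",scale=1.42)
E
```

```text
11.7 [0.578  0.2367 0.2448] [[0.141, 0.99, -0.001], [0.99, -0.141, -0.0], [-0.0, -0.0, -1.0]] [-0.3  0.2 -0.9] 0.031
go [0.5815, 0.2375, 0.031, 82] -> [ 0.13  0.34 21.38] roll -0.1 rows>= 6 j6 0.53
```

View pics/w4.png

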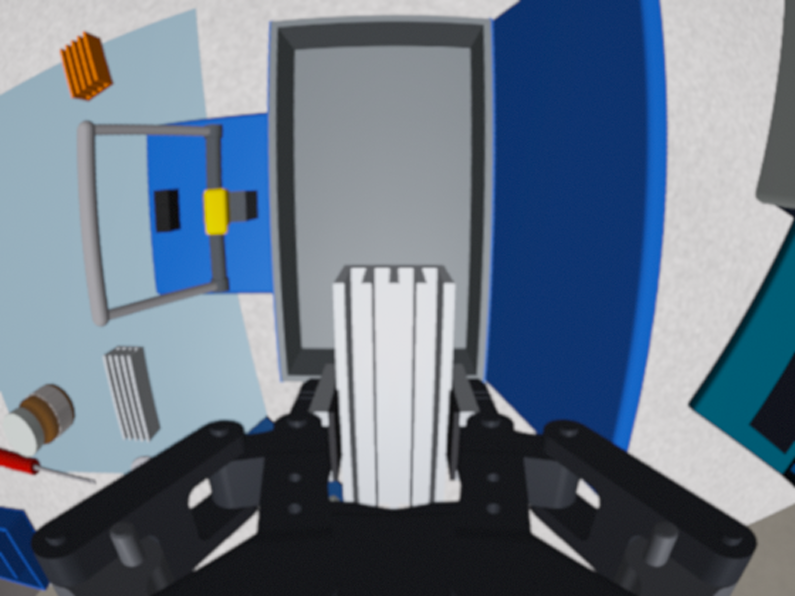

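The case is square with the jaws and the sink is held firmly above the compartment. Now I lower it and release.

Request:
play_rows(motion=[{"translation": [0.1, 0.2, 4], "roll": 0, "fingers": 1}, {"translation": [0.1, 0.2, 8], "roll": 0, "fingers": 1}, {"translation": [0.1, 0.2, 12], "roll": 0, "fingers": 1}, {"translation": [0.1, 0.2, 16], "roll": 0, "fingers": 1}, {"translation": [0.1, 0.2, 19], "roll": 0, "fingers": 1}, {"translation": [0.1, 0.2, 21.3], "roll": 0, "fingers": 1}, {"translation": [0.1, 0.2, 21.3], "roll": 0, "fingers": 1}, {"translation": [0.1, 0.2, 21.3], "roll": 0, "fingers": 1}, {"translation": [0.1, 0.2, 21.3], "roll": 0, "fingers": 0}, {"translation": [0.1, 0.2, 21.3], "roll": 0, "fingers": 0}, {"translation": [0.1, 0.2, 21.3], "roll": 0, "fingers": 0}, {"translation": [0.1, 0.2, 21.3], "roll": 0, "fingers": 0}, {"translation": [0.1, 0.2, 18], "roll": 0, "fingers": 0}, {"translation": [0.1, 0.2, 14], "roll": 0, "fingers": 0}, {"translation": [0.1, 0.2, 10], "roll": 0, "fingers": 0}, {"translation": [0.1, 0.2, 6], "roll": 0, "fingers": -1}, {"translation": [0.1, 0.2, 2], "roll": 0, "fingers": -1}, {"translation": [0.1, 0.2, 0], "roll": 0, "fingers": -1}, {"translation": [0.1, 0.2, 0], "roll": 0, "fingers": -1}])

```text
clock: 13.33
eef_pos: [0.583, 0.2399, 0.2534]
tool_rot: [0.755, 0.656, 0.007, 0.002]
ft_force: [0.0, 0.7, 1.1]
grip_width: 0.0849
```

```bash
python3 - <<'E'
from h import *
obs(); c=snap("wrist","w5"); go(.6545,-.032,.245,83); sinks()
c=load("w4"); s=1.42
w=np.array([at(c,(u+.5)/s-.5,(v+.5)/s-.5,.065,True) for u,v in [(270,22),(492,19),(487,380),(281,382)]])[:,:2]
print(np.round(w,3),[np.round(np.linalg.norm(w[i]-w[i-1]),3) for i in range(4)],"C",np.round(w.mean(0),4))
print("ang",[round(float(np.degrees(np.arctan2(*(w[i]-w[i-1])[::-1]))),1) for i in range(4)])
E
```

```text
13.3333 [0.583  0.2399 0.2534] [[0.14, 0.99, 0.007], [0.99, -0.14, 0.013], [0.014, 0.006, -1.0]] [0.  0.7 1.1] 0.0849
go [0.6545, -0.032, 0.245, 83] -> [-25.87  10.97   0.48] roll -1.0 rows>= 7 j6 0.53
 piece [ 0.669 -0.158] [0.057 0.063] ang 0.1
 piece [ 0.656 -0.033] [0.093 0.035] ang 172.6
[[0.383 0.179]
 [0.404 0.328]
 [0.66  0.294]
 [0.64  0.142]] [np.float64(0.26), np.float64(0.151), np.float64(0.258), np.float64(0.153)] C [0.5216 0.2359]
ang [172.0, 82.1, -7.6, -97.4]
```

Request:
play_rows(motion=[{"translation": [-25.8, 11.0, 0], "roll": -1, "fingers": -1}, {"translation": [-25.8, 11.0, 0], "roll": -1, "fingers": -1}, {"translation": [-25.8, 11.0, 0], "roll": -1, "fingers": -1}, {"translation": [-25.8, 11.0, 0], "roll": -1, "fingers": -1}, {"translation": [-25.8, 11.0, 0], "roll": -1, "fingers": -1}, {"translation": [-25.8, 11.0, 0], "roll": -1, "fingers": -1}, {"translation": [-25.8, 11.0, 4], "roll": -1, "fingers": -1}, {"translation": [-25.8, 11.0, 8], "roll": -1, "fingers": -1}, {"translation": [-25.8, 11.0, 12], "roll": -1, "fingers": -1}, {"translation": [-25.8, 11.0, 15], "roll": -1, "fingers": -1}, {"translation": [-25.8, 11.0, 15], "roll": -1, "fingers": -1}, {"translation": [-25.8, 11.0, 15], "roll": -1, "fingers": -1}, {"translation": [-25.8, 11.0, 15], "roll": -1, "fingers": -1}])

```text
clock: 14.52
eef_pos: [0.6537, -0.032, 0.0959]
tool_rot: [0.749, 0.662, 0.0, 0.0]
ft_force: [0.4, 0.3, 1.4]
grip_width: 0.0856
```

```bash
python3 - <<'E'
from h import *
obs(); go(.6545,-.032,.0235,83)
E
```

```text
14.5167 [ 0.6537 -0.032   0.0959] [[0.122, 0.993, 0.0], [0.993, -0.122, 0.001], [0.001, -0.0, -1.0]] [0.4 0.3 1.4] 0.0856
go [0.6545, -0.032, 0.0235, 83] -> [0.01 0.07 7.24] roll -0.0 rows>= 2 j6 0.07
```

Request:
play_rows(motion=[{"translation": [0, 0, 4], "roll": 0, "fingers": -1}, {"translation": [0, 0, 7.2], "roll": 0, "fingers": -0.6}, {"translation": [0, 0, 7.2], "roll": 0, "fingers": -0.2}, {"translation": [0, 0, 7.2], "roll": 0, "fingers": 0.4}, {"translation": [0, 0, 7.2], "roll": 0, "fingers": 1}, {"translation": [0, 0, 7.2], "roll": 0, "fingers": 1}, {"translation": [0, 0, 7.2], "roll": 0, "fingers": 1}, {"translation": [0, 0, 7.2], "roll": 0, "fingers": 1}, {"translation": [0, 0, 7.2], "roll": 0, "fingers": 1}, {"translation": [0, 0, 4], "roll": 0, "fingers": 1}, {"translation": [0, 0, 0], "roll": 0, "fingers": 1}, {"translation": [0, 0, -4], "roll": 0, "fingers": 1}, {"translation": [0, 0, -8], "roll": 0, "fingers": 1}, {"translation": [0, 0, -12], "roll": 0, "fingers": 1}, {"translation": [0, 0, -15], "roll": 0, "fingers": 1}, {"translation": [0, 0, -15], "roll": 0, "fingers": 1}, {"translation": [0, 0, -15], "roll": 0, "fingers": 1}])

```text
clock: 15.93
eef_pos: [0.6546, -0.0323, 0.249]
tool_rot: [0.749, 0.662, 0.003, 0.003]
ft_force: [-0.4, 0.1, -2.6]
grip_width: 0.0307
```

```bash
python3 - <<'E'
from h import *
obs(); go(.462,.254,.247,82)
E
```

```text
15.9333 [ 0.6546 -0.0323  0.249 ] [[0.123, 0.992, 0.001], [0.992, -0.123, 0.008], [0.008, -0.0, -1.0]] [-0.4  0.1 -2.6] 0.0307
go [0.462, 0.254, 0.247, 82] -> [ 26.06 -22.62   0.2 ] roll 1.0 rows>= 9 j6 0.07
```

Request:
play_rows(motion=[{"translation": [26.2, -22.7, 0], "roll": 1, "fingers": 1}, {"translation": [26.2, -22.7, 0], "roll": 1, "fingers": 1}, {"translation": [26.2, -22.7, 0], "roll": 1, "fingers": 1}, {"translation": [26.2, -22.7, 0], "roll": 1, "fingers": 1}, {"translation": [26.2, -22.7, 0], "roll": 1, "fingers": 1}, {"translation": [26.2, -22.7, 0], "roll": 1, "fingers": 1}, {"translation": [26.2, -22.7, 0], "roll": 1, "fingers": 1}, {"translation": [26.2, -22.7, 0], "roll": 1, "fingers": 1}, {"translation": [26.2, -22.7, 0], "roll": 1, "fingers": 1}, {"translation": [26.2, -22.7, 0], "roll": 1, "fingers": 1}, {"translation": [26.2, -22.7, 0], "roll": 1, "fingers": 1}, {"translation": [26.2, -22.7, 4], "roll": 1, "fingers": 1}, {"translation": [26.2, -22.7, 8], "roll": 1, "fingers": 1}, {"translation": [26.2, -22.7, 12], "roll": 1, "fingers": 1}, {"translation": [26.2, -22.7, 12], "roll": 1, "fingers": 1}, {"translation": [26.2, -22.7, 12], "roll": 1, "fingers": 1}])

```text
clock: 17.27
eef_pos: [0.4583, 0.2531, 0.1222]
tool_rot: [0.756, 0.655, -0.004, -0.001]
ft_force: [-0.3, 1.3, -0.7]
grip_width: 0.0304
```

```bash
python3 - <<'E'
from h import *
obs(); go(.462,.256,.031,82)
E
```

```text
17.2667 [0.4583 0.2531 0.1222] [[0.142, 0.99, -0.005], [0.99, -0.142, -0.006], [-0.006, -0.004, -1.0]] [-0.3  1.3 -0.7] 0.0304
go [0.462, 0.256, 0.031, 82] -> [0.34 0.33 9.12] roll -0.2 rows>= 3 j6 0.65
```

Request:
play_rows(motion=[{"translation": [0.2, 0.2, 3], "roll": 0, "fingers": 1}, {"translation": [0.2, 0.2, 6], "roll": 0, "fingers": 1}, {"translation": [0.2, 0.2, 9.1], "roll": 0, "fingers": 1}, {"translation": [0.2, 0.2, 9.1], "roll": 0, "fingers": 1}, {"translation": [0.2, 0.2, 9.1], "roll": 0, "fingers": 1}, {"translation": [0.2, 0.2, 9.1], "roll": 0, "fingers": 0}, {"translation": [0.2, 0.2, 9.1], "roll": 0, "fingers": 0}, {"translation": [0.2, 0.2, 9.1], "roll": 0, "fingers": 0}, {"translation": [0.2, 0.2, 9.1], "roll": 0, "fingers": 0}, {"translation": [0.2, 0.2, 6], "roll": 0, "fingers": 0}, {"translation": [0.2, 0.2, 2], "roll": 0, "fingers": 0}, {"translation": [0.2, 0.2, -2], "roll": 0, "fingers": 0}, {"translation": [0.2, 0.2, -6], "roll": 0, "fingers": 0}, {"translation": [0.2, 0.2, -10], "roll": 0, "fingers": 0}, {"translation": [0.2, 0.2, -14], "roll": 0, "fingers": 0}, {"translation": [0.2, 0.2, -18], "roll": 0, "fingers": 0}, {"translation": [0.2, 0.2, -18], "roll": 0, "fingers": 0}, {"translation": [0.2, 0.2, -18], "roll": 0, "fingers": 0}])

```text
clock: 18.77
eef_pos: [0.4633, 0.2581, 0.3087]
tool_rot: [0.755, 0.656, 0.004, 0.001]
ft_force: [-0.2, 0.5, -1.1]
grip_width: 0.0423
```

```bash
python3 - <<'E'
from h import *
obs(); c=snap("wrist","w6"); t=snap("top","t6"); s=snap("scene","s6")
a=cv2.resize(t["pixels"][60:280,100:430,::-1],(500,333),interpolation=2); b=cv2.resize(c["pixels"][:,:,::-1],(444,333)); d=cv2.resize(s["pixels"][60:310,120:480,::-1],None,fx=1.3,fy=1)
p=np.zeros((590,790,3),np.uint8); p[:260,:395]=cv2.resize(t["pixels"][60:280,100:430,::-1],(395,260)); p[:290,400:790]=cv2.resize(c["pixels"][:,:,::-1],(390,290)); p[295:590,:425]=cv2.resize(s["pixels"][60:310,120:480,::-1],(425,295)); cv2.imwrite("pics/m6.png",p)
E
```

```text
18.7667 [0.4633 0.2581 0.3087] [[0.14, 0.99, 0.005], [0.99, -0.14, 0.007], [0.007, 0.004, -1.0]] [-0.2  0.5 -1.1] 0.0423
```

View pics/m6.png

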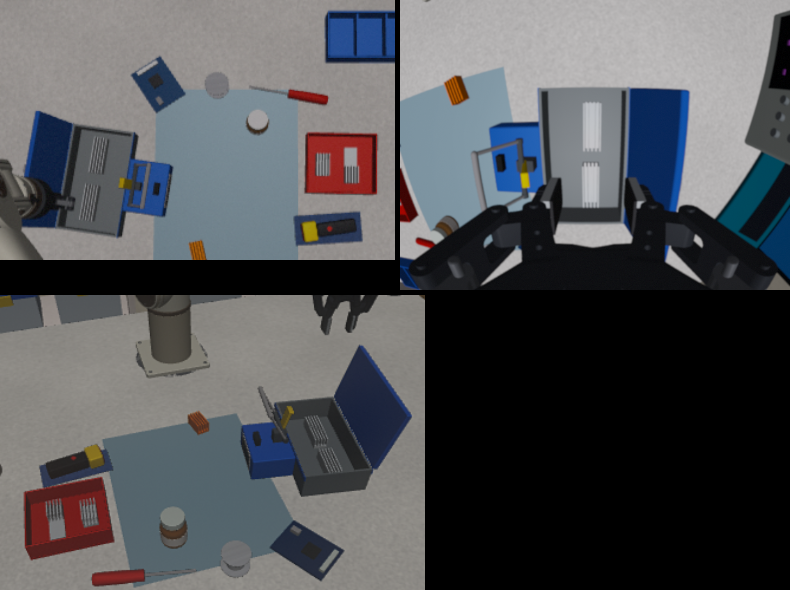

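Both good sinks are in the case, both odd ones are in the bin, and the bystanders haven't moved. Next is the lid: I go behind it at case y=+80 mm with the fingers shut.

Request:
play_rows(motion=[{"translation": [17.0, -1.9, 0], "roll": 0, "fingers": 1}, {"translation": [17.0, -1.9, 0], "roll": 0, "fingers": 1}, {"translation": [17.0, -1.9, 0], "roll": 0, "fingers": 1}, {"translation": [17.0, -1.9, 0], "roll": 0, "fingers": 1}, {"translation": [17.0, -1.9, 0], "roll": 0, "fingers": 1}, {"translation": [17.0, -1.9, 0], "roll": 0, "fingers": 1}, {"translation": [17.0, -1.9, 4], "roll": 0, "fingers": 1}, {"translation": [17.0, -1.9, 8], "roll": 0, "fingers": 1}, {"translation": [17.0, -1.9, 12], "roll": 0, "fingers": 1}, {"translation": [17.0, -1.9, 12], "roll": 0, "fingers": 1}, {"translation": [17.0, -1.9, 12], "roll": 0, "fingers": 1}])

```text
clock: 19.83
eef_pos: [0.4652, 0.4252, 0.1818]
tool_rot: [0.755, 0.655, -0.004, 0.0]
ft_force: [0.9, 0.7, 1.0]
grip_width: 0.0001
```

```bash
cat >> h.py <<'E'
C=np.array([.5215,.2345]); XH=np.array([.136,.991]); YH=np.array([-.991,.136])
def cs(p): d=np.array(p)[:2]-C; return np.round([d@XH*1000,d@YH*1000,p[2]*1000],1)
def cw(x,y,z): return np.r_[C+XH*x/1000+YH*y/1000,z/1000]
def st():
    o=bot.get_obs(); print(round(o["clock"],1),"case mm",cs(o["eef_pos"]),"F",np.round(o["ft_force"],1),"w",round(o["grip_width"],3)); return o
E
python3 - <<'E'
from h import *
o=obs();st(); go(*o["eef_pos"],82.2)
E
```

```text
19.8333 [0.4652 0.4252 0.1818] [[0.141, 0.99, -0.007], [0.99, -0.141, -0.005], [-0.006, -0.006, -1.0]] [0.9 0.7 1. ] 0.0001
19.8 case mm [181.3  81.7 181.8] F [0.9 0.7 1. ] w 0.0
go [np.float64(0.4652294483118571), np.float64(0.4251903347580566), np.float64(0.18178529647144342), 82.2] -> [0. 0. 0.] roll -0.3 rows>= 1 j6 0.88
```

Request:
play_rows(motion=[{"translation": [-2.3, 0, 0], "roll": 0, "fingers": 1}, {"translation": [-4.6, 0, -0.3], "roll": 0, "fingers": 1}, {"translation": [-6.9, 0, -0.6], "roll": 0, "fingers": 1}, {"translation": [-8.0, 0, -0.8], "roll": 0, "fingers": 1}, {"translation": [-9.6, 0, -1.3], "roll": 0, "fingers": 1}, {"translation": [-11.2, 0, -1.6], "roll": 0, "fingers": 1}, {"translation": [-12.9, 0, -1.1], "roll": 0, "fingers": 1}, {"translation": [-14.6, 0, -0.4], "roll": 0, "fingers": 1}, {"translation": [-14.6, 0, -0.4], "roll": 0, "fingers": 1}])

```text
clock: 20.58
eef_pos: [0.447, 0.2814, 0.1903]
tool_rot: [0.756, 0.655, 0.001, 0.001]
ft_force: [0.1, 0.3, 0.3]
grip_width: -0.0001
```

```bash
python3 - <<'E'
from h import *
st()
E
```

```text
20.6 case mm [ 36.3  80.2 190.3] F [0.1 0.3 0.3] w -0.0
```

Request:
play_rows(motion=[{"translation": [-1.6, 0, 1.3], "roll": 0, "fingers": 1}, {"translation": [-3.1, 0, 2.4], "roll": 0, "fingers": 1}, {"translation": [-4.2, 0, 3.8], "roll": 0, "fingers": 1}, {"translation": [-5.2, 0, 5.3], "roll": 0, "fingers": 1}, {"translation": [-5.8, 0, 6.5], "roll": 0, "fingers": 1}, {"translation": [-6.2, 0, 7.5], "roll": 0, "fingers": 1}, {"translation": [-6.5, 0, 8.7], "roll": 0, "fingers": 1}, {"translation": [-6.6, 0, 9.5], "roll": 0, "fingers": 1}, {"translation": [-6.6, 0, 10.1], "roll": 0, "fingers": 1}, {"translation": [-6.6, 0, 10.3], "roll": 0, "fingers": 1}, {"translation": [-6.6, 0, 10.3], "roll": 0, "fingers": 1}])

```text
clock: 21.5
eef_pos: [0.4384, 0.2184, 0.0909]
tool_rot: [0.755, 0.656, 0.001, 0.001]
ft_force: [-9.8, -8.0, 33.7]
grip_width: -0.0001
```

```bash
python3 - <<'E'
from h import *
st(); c=snap("wrist","w7"); s=snap("scene","s7")
p=np.zeros((300,790,3),np.uint8); p[:290,400:790]=cv2.resize(c["pixels"][:,:,::-1],(390,290)); p[:300,:395]=cv2.resize(s["pixels"][100:290,280:520,::-1],(395,300)); cv2.imwrite("pics/m7.png",p)
E
```

```text
21.5 case mm [-27.3  80.2  90.9] F [-9.8 -8.  33.7] w -0.0
```

View pics/m7.png

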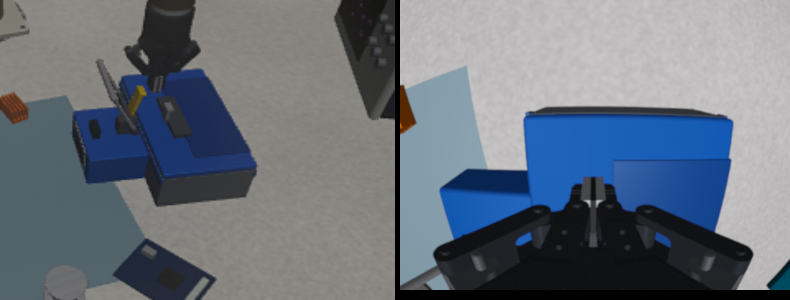

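The lid is shut, with 34 N up on the fingers. I'll lift off and look at the latch from above.

Request:
play_rows(motion=[{"translation": [0, 0, -4], "roll": 0, "fingers": 1}, {"translation": [0, 0, -8], "roll": 0, "fingers": 1}, {"translation": [0, 0, -12], "roll": 0, "fingers": 1}, {"translation": [0, 0, -16], "roll": 0, "fingers": 1}, {"translation": [-2, 3, -19], "roll": 0, "fingers": 1}, {"translation": [-6.3, 6, -21], "roll": 0, "fingers": 1}, {"translation": [-6.3, 6, -21], "roll": 0, "fingers": 1}, {"translation": [-6.3, 6, -21], "roll": 0, "fingers": 1}, {"translation": [-6.3, 6, -21], "roll": 0, "fingers": 1}])

```text
clock: 22.35
eef_pos: [0.4888, 0.1475, 0.2966]
tool_rot: [0.756, 0.655, 0.001, 0.0]
ft_force: [0.3, -0.1, -0.4]
grip_width: 0.0001
```

```bash
python3 - <<'E'
from h import *
st(); c=snap("wrist","w8",scale=1.42); t=snap("top","t8"); snap("scene","s8")
print([np.round(proj(c,cw(*p),True)*1.42).tolist() for p in [(0,0,77),(-75,0,77),(-75,130,77),(75,130,77),(-175,65,60),(-175,-65,60)]])
E
```

```text
22.4 case mm [-90.7  20.5 296.6] F [ 0.3 -0.1 -0.4] w 0.0
[[508.0, 297.0], [414.0, 297.0], [414.0, 127.0], [602.0, 138.0], [288.0, 214.0], [297.0, 366.0]]
```

View pics/w8.png

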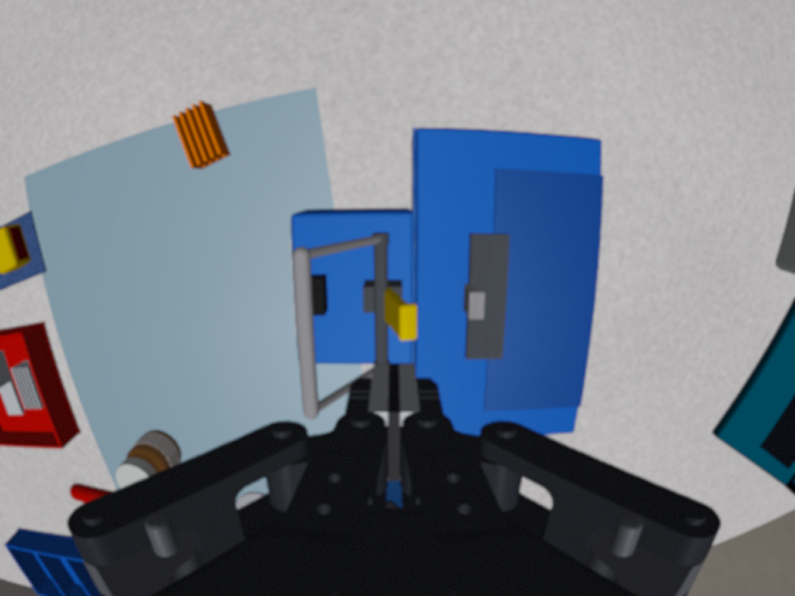

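The lid sits where the model puts it. The keeper lip is at (477,303) on its base plate at x 468–508, the bail bar runs from (303,255) to (311,412), and the lever tip is at (405,318).

```bash
python3 - <<'E'
from h import *
W=load("w8");W1=load("w1");T=load("top0");s=1.42
f=lambda u,v:((u+.5)/s-.5,(v+.5)/s-.5)
g=lambda u,v:(190+(u+.5)/5.5-.5,165+(v+.5)/5.5-.5)
def tri(*obs):
    A=np.zeros((3,3));b=np.zeros(3);O=[]
    for c,p,fi in obs:
        o,d=ray(c,*p,fi); d/=np.linalg.norm(d); M=np.eye(3)-np.outer(d,d); A+=M;b+=M@o; O.append((o,d))
    x=np.linalg.solve(A,b); return cs(x),[round(1000*float(np.linalg.norm(np.cross(x-o,d))),1) for o,d in O]
print("bar y+ end",tri((W,f(303,255),1),(W1,f(584,196),1),(T,g(157,388),0)))
print("bar y- end",tri((W,f(311,411),1),(W1,f(563,319),1),(T,g(188,188),0)))
print("lever tip",tri((W,f(407,316),1),(W1,f(621,262),1),(T,g(63,273),0)))
print("bail axis ends @z100",cs(at(W,*f(381,240),.1,True)))
for n,u,v,z in [("base front+",469,234,.084),("base back+",508,236,.084),("base back-",502,358,.084),("lip back",486,305,.104),("lip front",470,305,.104),("upright",466,303,.09),("lever root",385,295,.09),("pivot block",366,283,.09),("pivot block",401,283,.09)]: print(n,cs(at(W,*f(u,v),z,True)))
E
```

```text
bar y+ end (array([-141.5,   49.8,  173.7]), [0.7, 0.2, 0.9])
bar y- end (array([-141.6,  -47.6,  177.6]), [2.0, 2.7, 0.9])
lever tip (array([-81.6,   2.4, 144.1]), [2.5, 1.6, 1.1])
bail axis ends @z100 [-99.6  47.9 100. ]
base front+ [-34.5  50.5  84. ]
base back+ [-4.3 49.5 84. ]
base back- [ -3.6 -48.8  84. ]
lip back [-23.6   1.  104. ]
lip front [-35.5   1.  104. ]
upright [-36.2  -1.1  90. ]
lever root [-97.4   5.4  90. ]
pivot block [-111.4   14.6   90. ]
pivot block [-85.4  14.5  90. ]
```

Request:
play_rows(motion=[{"translation": [-5.1, -1.0, 0], "roll": 0, "fingers": 0.4}, {"translation": [-5.1, -1.0, 0], "roll": 0, "fingers": 0.4}, {"translation": [-5.1, -1.0, 3], "roll": 0, "fingers": 0.4}, {"translation": [-5.1, -1.0, 7], "roll": 0, "fingers": 0.4}, {"translation": [-5.1, -1.0, 9], "roll": 0, "fingers": 0.4}, {"translation": [-5.1, -1.0, 9], "roll": 0, "fingers": 0.4}, {"translation": [-5.1, -1.0, 9], "roll": 0, "fingers": 0.4}])

```text
clock: 23.08
eef_pos: [0.4696, 0.099, 0.2047]
tool_rot: [0.755, 0.656, -0.002, -0.001]
ft_force: [0.0, -0.1, 0.6]
grip_width: 0.0255
```

```bash
python3 - <<'E'
from h import *
st(); c=snap("wrist","w9",(150,130,450,420),1.9)
E
```

```text
23.1 case mm [-141.4   33.   204.7] F [ 0.  -0.1  0.6] w 0.025
```

View pics/w9.png

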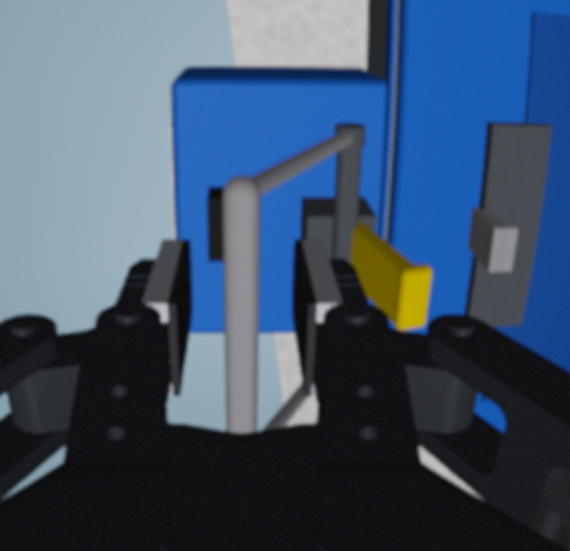

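The bar is centred between the fingers and clear of the lever. Next I lower and guide it over along its arc.

Request:
play_rows(motion=[{"translation": [0, 0.2, 2], "roll": 0, "fingers": 0.4}, {"translation": [0, 0.2, 3.2], "roll": 0, "fingers": 0.4}, {"translation": [0, 0.2, 3.2], "roll": 0, "fingers": 0.4}, {"translation": [1.3, 0.2, 2.7], "roll": 0, "fingers": 0.4}, {"translation": [2.75, 0.2, 2.3], "roll": 0, "fingers": 0.4}, {"translation": [4.25, 0.2, 2.2], "roll": 0, "fingers": 0.4}, {"translation": [5.7, 0.2, 2.3], "roll": 0, "fingers": 0.4}, {"translation": [7.2, 0.2, 2.7], "roll": 0, "fingers": 0.4}, {"translation": [8.5, 0.2, 3.3], "roll": 0, "fingers": 0.4}, {"translation": [9.8, 0.2, 4.1], "roll": 0, "fingers": 0.4}, {"translation": [10.8, 0.2, 5.1], "roll": 0, "fingers": 0.4}, {"translation": [11.7, 0.2, 6.4], "roll": 0, "fingers": 0.4}, {"translation": [12.3, 0.2, 7.7], "roll": 0, "fingers": 0.4}, {"translation": [12.7, 0.2, 9.2], "roll": 0, "fingers": 0.4}, {"translation": [12.8, 0.2, 10], "roll": 0, "fingers": 0.4}, {"translation": [12.8, 0.2, 10], "roll": 0, "fingers": 0.4}])

```text
clock: 24.47
eef_pos: [0.4891, 0.2246, 0.103]
tool_rot: [0.755, 0.656, -0.002, -0.001]
ft_force: [-0.8, -0.6, 0.0]
grip_width: 0.0256
```

```bash
python3 - <<'E'
from h import *
st(); c=snap("wrist","w10",(150,130,450,420),1.33); s=snap("scene","s10")
a=cv2.imread("pics/w10.png"); b=cv2.resize(s["pixels"][110:250,310:450,::-1],(385,385),interpolation=2); a=cv2.resize(a,(398,385)); cv2.imwrite("pics/m10.png",np.hstack([a,b]))
E
```

```text
24.5 case mm [-14.2  30.7 103. ] F [-0.8 -0.6  0. ] w 0.026
```

View pics/m10.png

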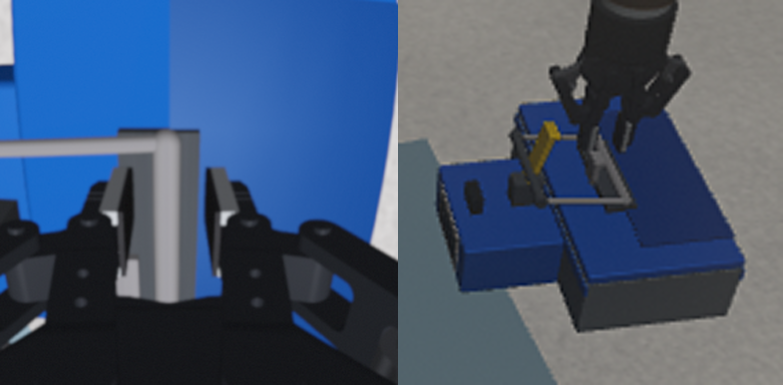

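The bar lies behind the keeper on the base plate. I'll lift off and get into position behind the lever.

Request:
play_rows(motion=[{"translation": [0, 0, -3], "roll": 0, "fingers": 0.4}, {"translation": [0, 0, -7], "roll": 0, "fingers": 0.4}, {"translation": [0, 0, -11], "roll": 0, "fingers": 0.6}, {"translation": [-2, 1.5, -12], "roll": 0, "fingers": 1}, {"translation": [-4.4, 3, -12], "roll": 0, "fingers": 1}, {"translation": [-4.4, 3, -12], "roll": 0, "fingers": 1}, {"translation": [-4.4, 3, -9], "roll": 0, "fingers": 1}, {"translation": [-4.4, 3, -6], "roll": 0, "fingers": 1}, {"translation": [-4.4, 3, -3.6], "roll": 0, "fingers": 1}, {"translation": [-4.4, 3, -3.6], "roll": 0, "fingers": 1}, {"translation": [-4.4, 3, -3.6], "roll": 0, "fingers": 1}])

```text
clock: 25.48
eef_pos: [0.5134, 0.1768, 0.1412]
tool_rot: [0.755, 0.656, -0.001, -0.001]
ft_force: [1.2, -0.6, 0.1]
grip_width: 0.0001
```

```bash
python3 - <<'E'
from h import *
st()
E
```

```text
25.5 case mm [-5.830e+01  1.000e-01  1.412e+02] F [ 1.2 -0.6  0.1] w 0.0
```

Request:
play_rows(motion=[{"translation": [-1.2, 0, 0], "roll": 0, "fingers": 1}, {"translation": [-2.2, 0, -0.2], "roll": 0, "fingers": 1}, {"translation": [-2.9, 0, -0.4], "roll": 0, "fingers": 1}, {"translation": [-4.0, 0, -0.7], "roll": 0, "fingers": 1}, {"translation": [-4.9, 0, -0.8], "roll": 0, "fingers": 1}, {"translation": [-5.7, 0, -0.5], "roll": 0, "fingers": 1}, {"translation": [-6.4, 0, 0.1], "roll": 0, "fingers": 1}, {"translation": [-7.0, 0, 0.7], "roll": 0, "fingers": 1}, {"translation": [-7.5, 0, 1.4], "roll": 0, "fingers": 1}, {"translation": [-8.0, 0, 2.3], "roll": 0, "fingers": 1}, {"translation": [-8.3, 0, 3.3], "roll": 0, "fingers": 1}, {"translation": [-8.4, 0, 4.2], "roll": 0, "fingers": 1}, {"translation": [-8.4, 0, 4.5], "roll": 0, "fingers": 1}, {"translation": [-8.4, 0, 4.5], "roll": 0, "fingers": 1}])

```text
clock: 26.65
eef_pos: [0.5029, 0.0933, 0.1021]
tool_rot: [0.755, 0.656, 0.001, 0.001]
ft_force: [-13.1, -3.9, 42.3]
grip_width: 0.0001
```

```bash
python3 - <<'E'
from h import *
st(); s=snap("scene","s11")
E
```

```text
26.6 case mm [-142.5   -0.7  102.1] F [-13.1  -3.9  42.3] w 0.0
```

Request:
play_rows(motion=[{"translation": [0, 0, -4], "roll": 0, "fingers": 1}, {"translation": [0, 0, -8], "roll": 0, "fingers": 1}, {"translation": [0, 0, -12], "roll": 0, "fingers": 1}, {"translation": [0, 0, -16], "roll": 0, "fingers": 1}, {"translation": [5, 0, -20], "roll": 0, "fingers": 1}, {"translation": [5, -2, -20], "roll": 0, "fingers": 1}, {"translation": [5, -2, -20], "roll": 0, "fingers": 1}, {"translation": [5, -2, -20], "roll": 0, "fingers": 1}])

```text
clock: 27.37
eef_pos: [0.4895, 0.147, 0.2963]
tool_rot: [0.754, 0.657, -0.0, 0.0]
ft_force: [0.4, -0.2, -0.7]
grip_width: 0.0002
```

```bash
python3 - <<'E'
from h import *
st(); c=snap("wrist","w12",(150,60,450,340),1.33); s=snap("scene","s12"); snap("top","t12")
a=cv2.resize(cv2.imread("pics/w12.png"),(398,385)); b=cv2.resize(s["pixels"][110:250,310:450,::-1],(385,385),interpolation=2); cv2.imwrite("pics/m12.png",np.hstack([a,b]))
E
```

```text
27.4 case mm [-91.   19.8 296.3] F [ 0.4 -0.2 -0.7] w 0.0
```

View pics/m12.png

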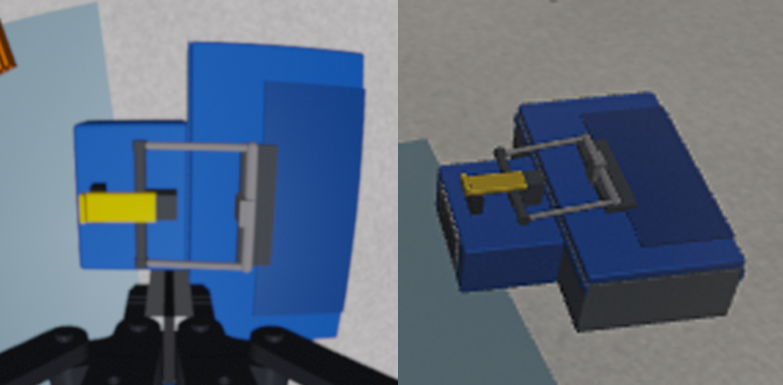

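The lever lies flat and the bar is under the keeper lip with the bail taut. Next is the scanner.

Request:
play_rows(motion=[{"translation": [-48.4, -2.0, 0], "roll": 77, "fingers": 0}, {"translation": [-48.4, -2.0, 0], "roll": 77, "fingers": 0}, {"translation": [-48.4, -2.0, 0], "roll": 77, "fingers": -1}, {"translation": [-48.4, -2.0, 0], "roll": 77, "fingers": -1}, {"translation": [-48.4, -2.0, 0], "roll": 77, "fingers": -1}, {"translation": [-48.4, -2.0, 0], "roll": 77, "fingers": -1}, {"translation": [-48.4, -2.0, 8.6], "roll": 77, "fingers": -1}, {"translation": [-48.4, -2.0, 8.6], "roll": 77, "fingers": -1}, {"translation": [-48.4, -2.0, 8.6], "roll": 77, "fingers": -1}, {"translation": [-48.4, -2.0, 8.6], "roll": 77, "fingers": -1}, {"translation": [-48.4, -2.0, 8.6], "roll": 77, "fingers": -1}, {"translation": [-48.4, -2.0, 8.6], "roll": 77, "fingers": -1}, {"translation": [-48.4, -2.0, 8.6], "roll": 77, "fingers": -1}, {"translation": [-48.4, -2.0, 8.6], "roll": 77, "fingers": -1}, {"translation": [-48.4, -2.0, 8.6], "roll": 77, "fingers": -1}, {"translation": [-48.4, -2.0, 8.6], "roll": 77, "fingers": -1}, {"translation": [-48.4, -2.0, 8.6], "roll": 77, "fingers": -1}])

```text
clock: 28.93
eef_pos: [0.4028, -0.3291, 0.2111]
tool_rot: [0.999, 0.044, 0.0, 0.0]
ft_force: [-0.1, -0.6, -0.9]
grip_width: 0.0853
```

```bash
python3 - <<'E'
from h import *
obs(); snap("wrist","w13",scale=1.42)
E
```

```text
28.9333 [ 0.4028 -0.3291  0.2111] [[0.996, 0.088, 0.0], [0.088, -0.996, 0.0], [0.001, -0.0, -1.0]] [-0.1 -0.6 -0.9] 0.0853
```

View pics/w13.png

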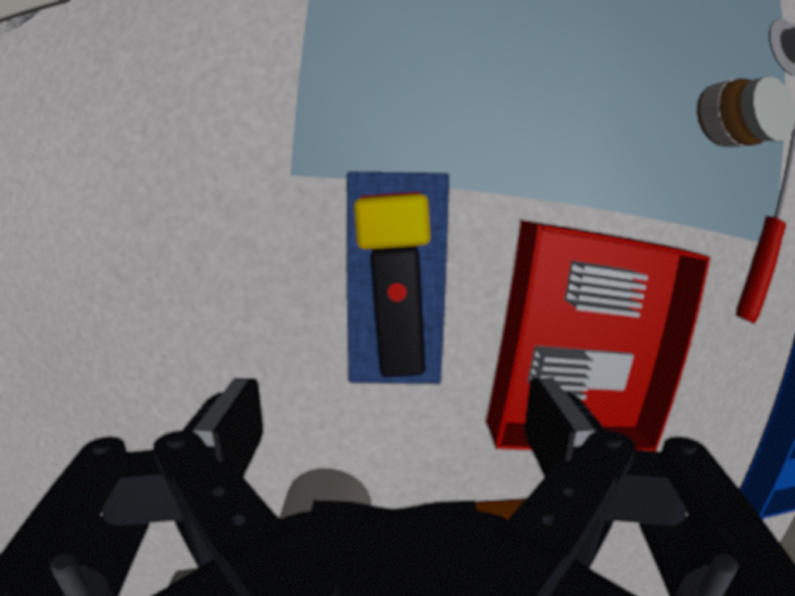

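The scanner lies on its pad at (400,285), slightly askew, with its head towards the label.

```bash
python3 - <<'E'
from h import *
c=load("w13"); s=1.42
W=lambda u,v,z: at(c,(u+.5)/s-.5,(v+.5)/s-.5,z,True)[:2]
def Q(n,z,*p):
    w=np.array([W(u,v,z) for u,v in p]); print(n,np.round(w.mean(0),4),"edges",np.round([np.linalg.norm(w[i]-w[i-1]) for i in range(len(w))],3),[round(float(np.degrees(np.arctan2(*(w[i]-w[i-1])[::-1])))%180,1) for i in range(len(w))]); return w.mean(0)
Q("pad",.004,(347,172),(449,173),(441,382),(349,382))
h=Q("head",.036,(356,198),(429,195),(431,246),(358,249))
t=Q("tail",.034,(381,376),(424,374)); g=Q("griphead",.034,(371,250),(419,247))
for a,b in((t,h),(t,g)):
    u=(b-a)/np.linalg.norm(b-a); print("ang",np.degrees(np.arctan2(u[1],u[0])),np.linalg.norm(b-a))
u=(h-t)/np.linalg.norm(h-t); o=t+.065*u; o2=h-.0475*u; print("origin",o,o2); p=(o+o2)/2+.005*u; print(p)
go(p[0],p[1],.0225,np.degrees(np.arctan2(u[1],u[0]))-90)
E
```

```text
pad [ 0.4065 -0.3336] edges [0.162 0.073 0.162 0.073] [94.4, 4.6, 94.3, 5.0]
head [ 0.4    -0.2869] edges [0.034 0.048 0.034 0.048] [96.7, 7.4, 97.9, 7.4]
tail [ 0.4161 -0.3947] edges [0.031 0.031] [7.8, 7.8]
griphead [ 0.4026 -0.3046] edges [0.032 0.032] [8.7, 8.7]
ang 98.47700504957766 0.10904998634578886
ang 98.51789537982425 0.0911266755038212
origin [ 0.40650777 -0.3304275 ] [ 0.40701635 -0.33383982]
[ 0.406025   -0.32718828]
go [np.float64(0.4060249991594319), np.float64(-0.32718828420040424), 0.0225, np.float64(8.477005049577656)] -> [ 0.32 -0.16 18.88] roll -3.4 rows>= 5 j6 0.8
```

Request:
play_rows(motion=[{"translation": [0.3, -0.2, 4], "roll": -3.2, "fingers": -1}, {"translation": [0.3, -0.2, 8], "roll": -3.2, "fingers": -1}, {"translation": [0.3, -0.2, 12], "roll": -3.2, "fingers": -1}, {"translation": [0.3, -0.2, 16], "roll": -3.2, "fingers": -1}, {"translation": [0.3, -0.2, 18.8], "roll": -3.2, "fingers": -1}, {"translation": [0.3, -0.2, 18.8], "roll": -3.2, "fingers": -0.6}, {"translation": [0.3, -0.2, 18.8], "roll": -3.2, "fingers": -0.2}, {"translation": [0.3, -0.2, 18.8], "roll": -3.2, "fingers": 0.1}, {"translation": [0.3, -0.2, 18.8], "roll": -3.2, "fingers": 0.4}, {"translation": [0.3, -0.2, 18.8], "roll": -3.2, "fingers": 1}, {"translation": [0.3, -0.2, 18.8], "roll": -3.2, "fingers": 1}, {"translation": [0.3, -0.2, 18.8], "roll": -3.2, "fingers": 1}, {"translation": [0.3, -0.2, 18.8], "roll": -3.2, "fingers": 1}, {"translation": [0.3, -0.2, 18.8], "roll": -3.2, "fingers": 1}])

```text
clock: 30.15
eef_pos: [0.4073, -0.3294, 0.0257]
tool_rot: [0.997, 0.071, 0.002, 0.002]
ft_force: [0.2, -0.5, 7.0]
grip_width: 0.0328
```

```bash
python3 - <<'E'
from h import *
o=obs(); p=o["eef_pos"]
# grasp offset along scanner axis from estimated origin
u=np.array([np.cos(np.radians(98)),np.sin(np.radians(98))]); s=(p[:2]-np.array([.4068,-.332]))@u; print("local x of grasp",s)
q=C-XH*(.175+.08+.065-s); print(q); go(q[0],q[1],p[2]+.011,-7.8)
E
```

```text
30.15 [ 0.4073 -0.3294  0.0257] [[0.99, 0.142, 0.005], [0.142, -0.99, 0.005], [0.005, -0.004, -1.0]] [ 0.2 -0.5  7. ] 0.0328
local x of grasp 0.0024824473870866987
[ 0.47831761 -0.08015989]
go [np.float64(0.47831761284464375), np.float64(-0.0801598946393971), np.float64(0.03672365132478074), -7.8] -> [ 10.57 -23.66  -1.1 ] roll 16.0 rows>= 7 j6 0.75
```

Request:
play_rows(motion=[{"translation": [0, 0, -2], "roll": 0, "fingers": 1}, {"translation": [0, 0, -5], "roll": 0, "fingers": 1}, {"translation": [0, 0, -7], "roll": 0, "fingers": 1}, {"translation": [2, -4, -7], "roll": 3, "fingers": 1}, {"translation": [3.5, -7.5, -7], "roll": 7, "fingers": 1}, {"translation": [5, -11, -7], "roll": 11, "fingers": 1}, {"translation": [6.5, -14.5, -7], "roll": 16, "fingers": 1}, {"translation": [8.5, -18, -7], "roll": 16, "fingers": 1}, {"translation": [9.6, -21.5, -7], "roll": 16, "fingers": 1}, {"translation": [10.6, -23.7, -7], "roll": 16, "fingers": 1}, {"translation": [10.6, -23.7, -7], "roll": 16, "fingers": 1}, {"translation": [10.6, -23.7, -7], "roll": 16, "fingers": 1}])

```text
clock: 31.15
eef_pos: [0.4772, -0.077, 0.0937]
tool_rot: [0.998, -0.067, 0.001, 0.0]
ft_force: [0.1, -0.5, -1.2]
grip_width: 0.0327
```

```bash
python3 - <<'E'
from h import *
o=obs();st(); go(.4783,-.0802,.0367,-7.8)
c=snap("wrist","w14"); snap("scene","s14"); snap("top","t14")
a=cv2.resize(c["pixels"][:,:,::-1],(440,330)); b=cv2.resize(load("s14")["pixels"][110:270,200:380,::-1],(350,330),interpolation=2); cv2.imwrite("pics/m14.png",np.hstack([a,b]))
E
```

```text
31.15 [ 0.4772 -0.077   0.0937] [[0.991, -0.133, 0.002], [-0.133, -0.991, 0.0], [0.002, -0.001, -1.0]] [ 0.1 -0.5 -1.2] 0.0327
31.1 case mm [-314.7    1.5   93.7] F [ 0.1 -0.5 -1.2] w 0.033
go [0.4783, -0.0802, 0.0367, -7.8] -> [0.15 0.3  5.7 ] roll 0.1 rows>= 2 j6 1.54
```

View pics/m14.png

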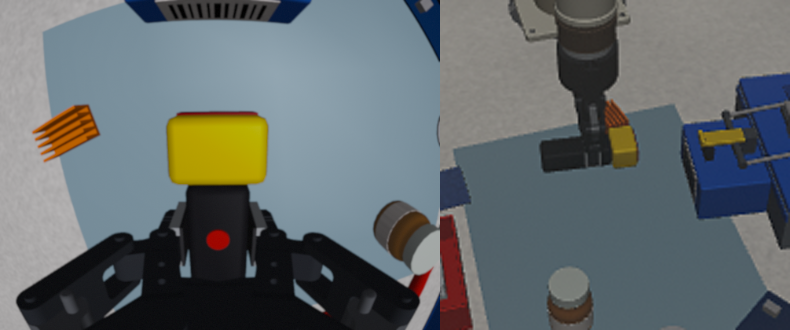

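```bash
python3 - <<'E'
from h import *
c=load("w14"); hsv=cv2.cvtColor(c["pixels"],cv2.COLOR_RGB2HSV); m=cv2.inRange(hsv,(20,120,100),(35,255,255)); ys,xs=np.where(m[:300]>0)
print(xs.min(),xs.max(),ys.min(),ys.max())
z=.104
for n,u,v in [("front L",xs.min()+8,ys.min()),("front R",xs.max()-8,ys.min()),("back L",xs.min()+8,ys.max()),("back R",xs.max()-8,ys.max()),("side L",xs.min(),185),("side R",xs.max(),185)]: print(n,cs(at(c,u,v,z,True)))
K=1.2727
for n,u,v in [("ledge L",130,15),("ledge R",308,15),("bars L",170,5),("bars R",265,5)]: print(n,cs(at(c,u*K,v*K,.055,True)))
E
```

```text
212 340 147 234
front L [-254.2   21.7  104. ]
front R [-254.1  -19.1  104. ]
back L [-287.4   22.8  104. ]
back R [-287.3  -20.4  104. ]
side L [-268.3   25.1  104. ]
side R [-268.2  -22.6  104. ]
ledge L [-184.6   60.4   55. ]
ledge R [-183.8  -60.6   55. ]
bars L [-180.1   32.6   55. ]
bars R [-179.8  -30.5   55. ]
```

The scanner is square to the label, about 1 mm off centre. I'll lower it to label height, check, then hold.

Request:
play_rows(motion=[{"translation": [0.1, 0.2, 2], "roll": 0, "fingers": 1}, {"translation": [0.1, 0.2, 4], "roll": 0, "fingers": 1}, {"translation": [0.1, 0.2, 5.7], "roll": 0, "fingers": 1}, {"translation": [0.1, 0.2, 5.7], "roll": 0, "fingers": 1}, {"translation": [0.1, 0.2, 5.7], "roll": 0, "fingers": 1}, {"translation": [0.1, 0.2, 5.7], "roll": 0, "fingers": 1}])

```text
clock: 31.8
eef_pos: [0.4777, -0.0812, 0.0364]
tool_rot: [0.998, -0.069, 0.001, 0.0]
ft_force: [0.6, 0.1, -1.4]
grip_width: 0.033
```

```bash
python3 - <<'E'
from h import *
o=obs();st(); c=snap("wrist","w15"); s=snap("scene","s15")
hsv=cv2.cvtColor(c["pixels"],cv2.COLOR_RGB2HSV); m=cv2.inRange(hsv,(20,120,100),(35,255,255)); ys,xs=np.where(m[:300]>0)
z=o["eef_pos"][2]-.0257+.036
print("head",xs.min(),xs.max(),ys.min(),ys.max(),[cs(at(c,u,ys.min(),z,True)) for u in (xs.min()+8,xs.max()-8)])
E
```

```text
31.8 [ 0.4777 -0.0812  0.0364] [[0.99, -0.138, 0.001], [-0.138, -0.99, 0.0], [0.001, -0.0, -1.0]] [ 0.6  0.1 -1.4] 0.033
31.8 case mm [-318.8    0.5   36.4] F [ 0.6  0.1 -1.4] w 0.033
head 212 340 147 234 [array([-258.2,   20.4,   46.7]), array([-258.3,  -20.4,   46.7])]
```

Request:
play_rows(motion=[{"translation": [0, -0.2, 0], "roll": 0, "fingers": 1}, {"translation": [0, -0.2, 0], "roll": 0, "fingers": 1}, {"translation": [0, -0.2, 0], "roll": 0, "fingers": 1}, {"translation": [0, -0.2, 0], "roll": 0, "fingers": 1}, {"translation": [0, -0.2, 0], "roll": 0, "fingers": 1}, {"translation": [0, -0.2, 0], "roll": 0, "fingers": 1}, {"translation": [0, -0.2, 0], "roll": 0, "fingers": 1}, {"translation": [0, -0.2, 0], "roll": 0, "fingers": 1}, {"translation": [0, -0.2, 0], "roll": 0, "fingers": 1}, {"translation": [0, -0.2, 0], "roll": 0, "fingers": 1}, {"translation": [0, -0.2, 0], "roll": 0, "fingers": 1}, {"translation": [0, -0.2, 0], "roll": 0, "fingers": 1}, {"translation": [0, -0.2, 0], "roll": 0, "fingers": 1}, {"translation": [0, -0.2, 0], "roll": 0, "fingers": 1}, {"translation": [0, -0.2, 0], "roll": 0, "fingers": 1}, {"translation": [0, -0.2, 0], "roll": 0, "fingers": 1}, {"translation": [0, -0.2, 0], "roll": 0, "fingers": 1}, {"translation": [0, -0.2, 0], "roll": 0, "fingers": 1}, {"translation": [0, -0.2, 0], "roll": 0, "fingers": 1}, {"translation": [0, -0.2, 0], "roll": 0, "fingers": 1}])

```text
clock: 33.57
eef_pos: [0.4775, -0.0783, 0.0356]
tool_rot: [0.998, -0.068, -0.0, 0.0]
ft_force: [-0.4, 0.3, -1.1]
grip_width: 0.0327
```

Request:
play_rows(motion=[{"translation": [0, 0, 0], "roll": 0, "fingers": 1}, {"translation": [0, 0, 0], "roll": 0, "fingers": 1}, {"translation": [0, 0, 0], "roll": 0, "fingers": 1}, {"translation": [0, 0, 0], "roll": 0, "fingers": 1}, {"translation": [0, 0, 0], "roll": 0, "fingers": 1}, {"translation": [0, 0, 0], "roll": 0, "fingers": 1}, {"translation": [0, 0, 0], "roll": 0, "fingers": 1}, {"translation": [0, 0, 0], "roll": 0, "fingers": 1}, {"translation": [0, 0, 0], "roll": 0, "fingers": 1}, {"translation": [0, 0, 0], "roll": 0, "fingers": 1}, {"translation": [0, 0, 0], "roll": 0, "fingers": 1}, {"translation": [0, 0, 0], "roll": 0, "fingers": 1}, {"translation": [0, 0, 0], "roll": 0, "fingers": 1}, {"translation": [0, 0, 0], "roll": 0, "fingers": 1}, {"translation": [0, 0, 0], "roll": 0, "fingers": 1}, {"translation": [0, 0, 0], "roll": 0, "fingers": 1}])

```text
clock: 34.9
eef_pos: [0.4774, -0.0783, 0.0356]
tool_rot: [0.998, -0.068, -0.0, 0.0]
ft_force: [-0.4, 0.5, -1.3]
grip_width: 0.0327
```

```bash
python3 - <<'E'
from h import *
o=obs();st(); c=snap("wrist","w16"); s=snap("scene","s16",(200,110,420,270),3.5)
hsv=cv2.cvtColor(c["pixels"],cv2.COLOR_RGB2HSV); m=cv2.inRange(hsv,(20,120,100),(35,255,255)); ys,xs=np.where(m[:300]>0)
z=o["eef_pos"][2]-.0257+.036
print("head",xs.min(),xs.max(),ys.min(),ys.max(),[cs(at(c,u,ys.min(),z,True)) for u in (xs.min()+8,xs.max()-8)])
E
```

```text
34.9 [ 0.4774 -0.0783  0.0356] [[0.991, -0.136, -0.0], [-0.136, -0.991, 0.0], [-0.0, -0.0, -1.0]] [-0.4  0.5 -1.3] 0.0327
34.9 case mm [-316.     1.1   35.6] F [-0.4  0.5 -1.3] w 0.033
head 212 340 147 234 [array([-255.4,   21.1,   45.9]), array([-255.5,  -19.7,   45.9])]
```

View pics/s16.png

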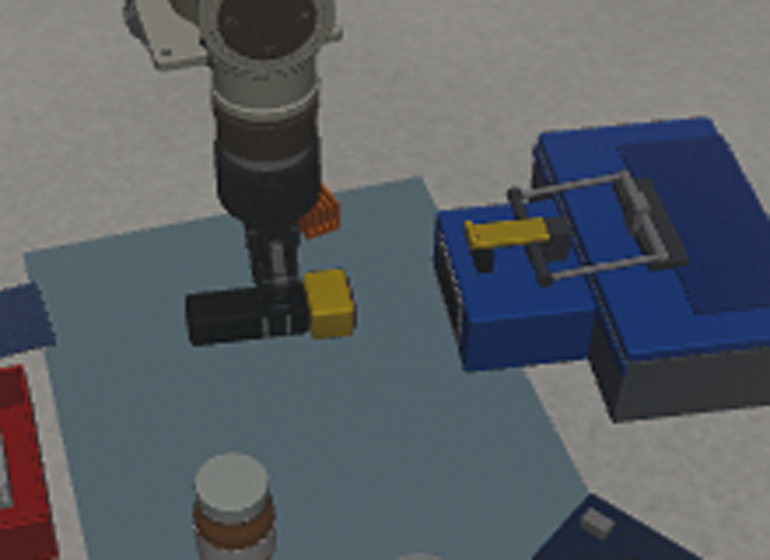

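The scanner was held still for about 3 s, level, 80 mm off and centred. Now it goes back to the pad.

Request:
play_rows(motion=[{"translation": [0, 0, -3], "roll": 0, "fingers": 1}, {"translation": [-0.4, 3, -6], "roll": -2, "fingers": 1}, {"translation": [-1, 6.5, -6], "roll": -5, "fingers": 1}, {"translation": [-1.5, 10, -6], "roll": -8, "fingers": 1}, {"translation": [-2, 14, -6], "roll": -11, "fingers": 1}, {"translation": [-2.5, 18, -6], "roll": -12.3, "fingers": 1}, {"translation": [-3, 22, -6], "roll": -12.3, "fingers": 1}, {"translation": [-3.6, 25.9, -6], "roll": -12.3, "fingers": 1}, {"translation": [-3.6, 25.9, -6], "roll": -12.3, "fingers": 1}, {"translation": [-3.6, 25.9, -4], "roll": -12.3, "fingers": 1}, {"translation": [-3.6, 25.9, -4], "roll": -12.3, "fingers": 1}, {"translation": [-3.6, 25.9, -4], "roll": -12.3, "fingers": 1}])

```text
clock: 36.0
eef_pos: [0.4052, -0.329, 0.0746]
tool_rot: [0.999, 0.039, -0.001, -0.001]
ft_force: [0.5, 0.2, -0.8]
grip_width: 0.0331
```

```bash
python3 - <<'E'
from h import *
o=obs(); go(.4062,-.330,.0262,4.5); c=snap("wrist","w17")
hsv=cv2.cvtColor(c["pixels"],cv2.COLOR_RGB2HSV); m=cv2.inRange(hsv,(20,120,100),(35,255,255)); ys,xs=np.where(m[:300]>0); print("head",xs.min(),xs.max(),ys.min(),ys.max())
E
```

```text
36.0 [ 0.4052 -0.329   0.0746] [[0.997, 0.078, -0.003], [0.077, -0.997, -0.003], [-0.003, 0.002, -1.0]] [ 0.5  0.2 -0.8] 0.0331
go [0.4062, -0.33, 0.0262, 4.5] -> [0.09 0.11 4.84] roll -0.1 rows>= 2 j6 0.81
head 212 340 147 234
```

Request:
play_rows(motion=[{"translation": [0.1, 0.1, 2], "roll": 0, "fingers": 1}, {"translation": [0.1, 0.1, 3.8], "roll": 0, "fingers": 1}, {"translation": [0.1, 0.1, 4.8], "roll": 0, "fingers": 1}, {"translation": [0.1, 0.1, 4.9], "roll": 0, "fingers": 1}, {"translation": [0.1, 0.1, 4.9], "roll": 0, "fingers": 1}, {"translation": [0.1, 0.1, 4.9], "roll": 0, "fingers": 0}, {"translation": [0.1, 0.1, 4.9], "roll": 0, "fingers": -0.4}, {"translation": [0.1, 0.1, 4.9], "roll": 0, "fingers": -1}, {"translation": [0.1, 0.1, 4.9], "roll": 0, "fingers": -1}, {"translation": [0.1, 0.1, 4.9], "roll": 0, "fingers": -1}, {"translation": [0.1, 0.1, 2], "roll": 0, "fingers": -1}, {"translation": [0.1, 0.1, -2], "roll": 0, "fingers": -1}, {"translation": [0.1, 0.1, -6], "roll": 0, "fingers": -1}, {"translation": [0.1, 0.1, -10], "roll": 0, "fingers": -1}, {"translation": [0.1, 0.1, -14], "roll": 0, "fingers": -1}, {"translation": [0.1, 0.1, -18], "roll": 0, "fingers": -1}, {"translation": [0.1, 0.1, -18], "roll": 0, "fingers": -1}, {"translation": [0.1, 0.1, -18], "roll": 0, "fingers": -1}, {"translation": [0.1, 0.1, -18], "roll": 0, "fingers": -1}])

```text
clock: 37.63
eef_pos: [0.4073, -0.3308, 0.2555]
tool_rot: [0.999, 0.039, 0.0, 0.0]
ft_force: [-1.1, 0.1, -0.4]
grip_width: 0.0856
```

```bash
python3 - <<'E'
from h import *
obs(); c=snap("wrist","w18"); s=snap("scene","s18"); snap("top","t18")
p=np.hstack([cv2.resize(c["pixels"][:,:,::-1],(400,300)),cv2.resize(s["pixels"][60:330,100:460,::-1],(400,300))])
q=np.zeros((600,800,3),np.uint8); q[:300]=p; q[300:,:400]=cv2.resize(load("t18")["pixels"][60:330,90:450,::-1],(400,300)); q[300:,400:]=cv2.resize(s["pixels"][120:240,310:470,::-1],(400,300),interpolation=2); cv2.imwrite("pics/m18.png",q)
E
```

```text
37.6333 [ 0.4073 -0.3308  0.2555] [[0.997, 0.078, 0.0], [0.078, -0.997, 0.0], [0.0, -0.0, -1.0]] [-1.1  0.1 -0.4] 0.0856
```

View pics/m18.png

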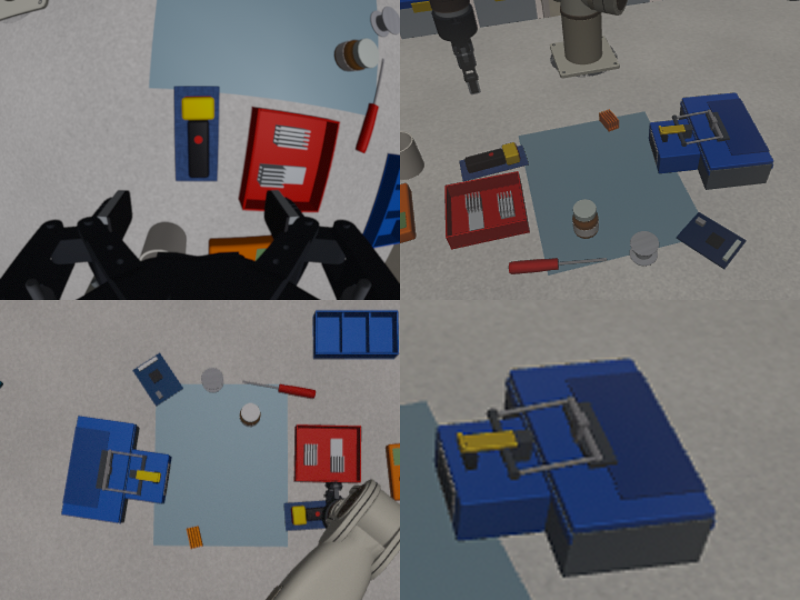

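The scanner is centred lengthwise on its pad, the latch is closed, both odd pieces are in the bin and the bystanders are where they were. The arm touches nothing, so I'm handing in.

```bash
python3 -c "
from workcell import bot
print(bot.job_done())"
```

```text
the job is handed in; nothing more can be done
None
```

The job is handed in at about 38 s of the 210 s allowed.

- **Sorting:** The two good heat sinks (there was no third) are in the case. The short and the broken one are in the red bin.
- **Case:** The lid is shut, the bail bar lies under the keeper lip and the yellow lever lies flat.
- **Scanner:** It was held still for about 3 s, square and level. It was about 80 mm from the label and 1 mm off its middle. It is back on its blue pad, lengthwise.
- **Last checks:** The final wrist, top and scene pictures agree with all this, and the bystanders look unmoved.

**Not measured directly:**
- The window height of about 30 mm comes from the grasp height, and level was judged from the pictures and the tool tilt.
- That the lever is fully at zero rests on the pictures and on the roughly 42 N stop felt at the end of the press.

No check failed. The only disagreements were a few millimetres between cameras.

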